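# Uncap the bottle rinser and set its water valve

### The job

Get the bottle rinser ready: first turn its blue valve lever fully shut. With the valve shut, hook the puller under each orange cap and pull it off the bar (do not touch a seated cap with the gripper itself), and put all the caps in the dark tray. Finally stand the puller back upright on its rubber mat and open the valve half way, with the lever over the green dot (45 degrees); leave the mug, honey jar and tin where they are.

Things in the scene. Friction and masses are not known exactly. Their poses are not given: they have to be found in the camera images.
- valve_axis (a point): Rotation axis (vertical) of the valve lever, at lever mid-height. The valve is fixed on the left end of the rinser bar, a fixed aluminium bar 90 wide (x of this point, its -x side faces the robot) x 460 long (y) x 50 high; its long direction is this point's y axis, and +y points to the valve end.
- valve_grip (a point): Point on the blue valve lever to grip, 62 mm from the axis, mid-height of the lever (bar 15 wide, 18 high, reaching 90 mm from the axis; its top is 9 mm above this point; the free space under the lever is 36 mm above the bar's top). The lever points from valve_axis to this point.
- valve (a joint): Angle of the valve lever in rad: 0 = shut (end stop; lever square to the bar, over the red dot, pointing to the bar's -x side), 0.785 = half open (over the green dot), 1.571 = fully open (end stop, over the blue dot; lever along the bar, pointing outward along +y). It opens clockwise seen from above, about 0.12 N m of friction, and stays where it is left.
- cap_1_mid (a point): Middle (half-way up, on the axis; z along the axis, up when seated) of cap 1, an orange spool-shaped nozzle cap 58 high, 60 g: skirt 44 across and 14 high at the bottom, neck 20 across and 26 high, head 52 across and 18 thick on top. So the head's underside is 11 mm above this point and the skirt's top 15 mm below it. None if this cap is absent.
- cap_2_mid (a point): Middle of cap 2, same as cap 1. None if absent.
- cap_3_mid (a point): Middle of cap 3, same as cap 1. None if absent.
- cap_4_mid (a point): Middle of cap 4, same as cap 1. None if absent.
- cap_1: Cap 1; origin at the centre of its underside, 29 mm below its middle. None if absent.
- cap_2: Cap 2; origin at the centre of its underside, 29 mm below its middle. None if absent.
- cap_3: Cap 3; origin at the centre of its underside, 29 mm below its middle. None if absent.
- cap_4: Cap 4; origin at the centre of its underside, 29 mm below its middle. None if absent.
- seat_1 (a point): Centre of seat 1 on top of the rinser bar (z = 0.05, axes as the bar's), where the underside of cap 1 rests. Two rubber spring jaws (10 high, at +-y) grip the cap's skirt, two steel stops (10 high, at +-x) hold it sideways; pulling it up takes about 7 to 15 N over the first 10 mm, then it pops free. The seats are 75 mm apart along the bar.
- seat_2 (a point): Seat 2 of the bar, where cap 2 sits; same as seat 1.
- seat_3 (a point): Seat 3 of the bar, where cap 3 sits; same as seat 1.
- seat_4 (a point): Seat 4 of the bar, where cap 4 sits; same as seat 1.
- puller_grip (a point): Middle of the wooden handle of the cap puller (220 g), a C-shaped steel hook standing on its own fork. Handle: square post 22 x 22, 49 high, upright above the fork's slot, free from 25 mm below this point to its plain top 24 mm above it. This point is 77 mm above the puller's underside and 71 above the fork's top; the puller is 101 high. Axes: z up along the handle, x in the direction the fork's open end points.
- puller_hook (a point): Centre of the puller's fork slot, at the fork's top face, straight below the handle. Axes as puller_grip. Fork: plate 6 thick, two tines at y = +-14 to +-26 mm reaching 30 mm ahead (+x) of this point, slot 28 wide, closed 16 mm behind this point; the plate and upright spine reach 58 mm behind; the arm of the C passes 36 mm above this point, so a cap's head fits between.
- mat: Thin black rubber mat fixed on the worktop, 160 x 90 x 3, the puller's place. Origin on the worktop; the mat reaches from x = -94 to +66 mm and y = +-45 mm from it, so that a puller standing with its handle over the origin lies wholly on it.
- tray: Loose dark steel tray, 140 (x) x 290 (y) outside, 20 high, walls and floor 4 thick, 0.7 kg; origin at the centre of its underside.
- mug: White stoneware mug, 82 across, 91 high; bystander. Origin centre of its underside.
- honey: Honey jar with red lid, 60 across, 85 high; bystander.
- tin: Tomato tin, 57 across, 72 high; bystander.
Mind the look-alikes: they are no part of the job. Leave any purple or white look-alike of the cap_3 alone.

How it is judged (in metres and radians):
On the way, in this order (a step that is already met when the one before it is completed fails the run):
1. the valve is fully shut (within 0.08 rad) (value of joint valve below 0.08 rad), for 0.2 s.
2. every cap present lies or stands in the tray, with the valve still shut (within 0.12 rad) (value of joint valve below 0.12 rad and x of cap_1_mid in the frame of tray between -0.068 and 0.068 m and y of cap_1_mid in the frame of tray between -0.143 and 0.143 m and z of each of cap_1_mid, cap_2_mid, cap_3_mid, cap_4_mid in the frame of tray below 0.05 m and linear speed of each of cap_1, cap_2, cap_3, cap_4 below 0.03 m/s and x of cap_2_mid in the frame of tray between -0.068 and 0.068 m and y of cap_2_mid in the frame of tray between -0.143 and 0.143 m and x of cap_3_mid in the frame of tray between -0.068 and 0.068 m and y of cap_3_mid in the frame of tray between -0.143 and 0.143 m and x of cap_4_mid in the frame of tray between -0.068 and 0.068 m and y of cap_4_mid in the frame of tray between -0.143 and 0.143 m), for 0.2 s.
At the end, for the whole second after the job is handed in: The valve is half open (0.785 +- 0.12 rad); every cap present is at rest in the tray (its middle within the tray's walls and less than 50 mm above its underside); the puller stands upright on its mat, handle within 45 mm of the mat's origin (value of joint valve between 0.665 and 0.905 rad and horizontal distance between puller_grip and mat below 0.045 m and angle between puller_grip's own z axis and vertical below 0.12 rad and height (world z) of puller_hook below 0.02 m and x of cap_1_mid in the frame of tray between -0.068 and 0.068 m and y of cap_1_mid in the frame of tray between -0.143 and 0.143 m and z of each of cap_1_mid, cap_2_mid, cap_3_mid, cap_4_mid in the frame of tray below 0.05 m and linear speed of each of cap_1, cap_2, cap_3, cap_4 below 0.03 m/s and x of cap_2_mid in the frame of tray between -0.068 and 0.068 m and y of cap_2_mid in the frame of tray between -0.143 and 0.143 m and x of cap_3_mid in the frame of tray between -0.068 and 0.068 m and y of cap_3_mid in the frame of tray between -0.143 and 0.143 m and x of cap_4_mid in the frame of tray between -0.068 and 0.068 m and y of cap_4_mid in the frame of tray between -0.143 and 0.143 m); the robot touches nothing.
It fails at once if the robot itself (not the puller) touches a cap that is still on its seat ((contact force between any of the fingers, the arm and cap_1 above 1 N and distance between cap_1_mid and seat_1 below 0.036 m) or (contact force between any of the fingers, the arm and cap_2 above 1 N and distance between cap_2_mid and seat_2 below 0.036 m) or (contact force between any of the fingers, the arm and cap_3 above 1 N and distance between cap_3_mid and seat_3 below 0.036 m) or (contact force between any of the fingers, the arm and cap_4 above 1 N and distance between cap_4_mid and seat_4 below 0.036 m)).
It fails at once if the mug is moved by more than 4 cm (distance of mug from where it was at the start of the episode above 0.04 m).
It fails at once if the honey jar is moved by more than 4 cm (distance of honey from where it was at the start of the episode above 0.04 m).
It fails at once if the tomato tin is moved by more than 4 cm (distance of tin from where it was at the start of the episode above 0.04 m).
It fails at once if the valve is opened (over 0.2 rad) when some cap is already off its seat while a cap is still on the bar or in the air (value of joint valve above 0.2 rad and (distance between cap_1_mid and seat_1 above 0.05 m or distance between cap_2_mid and seat_2 above 0.05 m or distance between cap_3_mid and seat_3 above 0.05 m or distance between cap_4_mid and seat_4 above 0.05 m) and height (world z) of any of cap_1_mid, cap_2_mid, cap_3_mid, cap_4_mid above 0.07 m).
Of cap_1, cap_2, cap_3, cap_4 only 3 to 4 are there at a start; the rules pass over those that are not, and their reading is None.
At some moment in a run one of tray may be knocked a few centimetres aside while the robot is not near it.
Once in a run the grip may slacken for a moment while it holds something.
It also fails if it takes over 208 s, if anything falls off the work surface, if the arm or the gripper's body presses on something with over 40 N, if the wrist force passes 120 N, or if a joint passes its speed limit or range.

### The arm

A 7-joint arm with a two-finger parallel gripper is mounted at the origin on a cart in front of the work surface, level with it; the furniture and walls round the work are solid. World frame = base frame: x ahead of the robot, y to its left, z up, the work surface at z = 0. Lengths are in mm, angles in rad, forces in N, time in s.
With the tool pointing down it reaches from about 425 to 800 mm from the base axis. Payload 8.3 kg.
Tool frame: the origin (TCP) lies at the very end of the fingers, on their centre line; the grasp point (between the pads) lies 19 mm behind it; z points along the fingers, y is the direction in which the jaws open and shut (so a half turn about z gives the same grasp; the last joint's range is limited). The gripper opens to 85 mm and grips with 20 to 120 N. Pads are 22 mm wide; open, the fingers measure 114 mm over their backs; the gripper's body (76 mm by 85 mm) begins 54 mm behind the grasp point. The pads swing forward as they close: fully open they stand 13 mm farther back than shut.
Start: joints at [1.108, 0.383, 0.016, 1.37, -0.006, 1.388, -0.046], TCP at [243.306, -575.678, 231.279] pointing down, gripper open.
Joint ranges: [-2.95, 2.95], [-0.25, 2.06], [-1.52, 1.56], [0.18, 2.33], [-1.44, 4.58], [0.02, 2.06], [-3.01, 3.01]. Speed limits (rad/s): [2.39, 2.39, 3.01, 3.01, 3.14, 3.14, 3.14].

### API

Orientations are given as a rotation vector (axis times angle).
In Python, from station import * gives the robot as it stands. The module is installed in compiled form; this text tells all that it offers.
- The arm moves only by the tool play_rows, never from a script. Its argument "motion" is a list of rows, each a list of 3 entries, a list of its own where there are three numbers: the finger opening in cm, from 0 to 8.54, then the shift along the tool's x, y, z in cm, then the turn about the tool's z in rad. In form: [[jaw, [tx, ty, tz], yaw], ...]. A call has exactly 5 rows; each row is the pose to reach, as a shift and turn from the pose commanded when the call began, along the tool's axes at that moment; what a row does not reach only later rows make up. A row lasts 1/8 s, in which the tool goes at most 62.5 mm and 10.7 degrees, less where a joint would pass 70% of its speed; a pose out of reach is approached as far as the arm can. A call with a gripper value outside its range is refused whole. The fingers move at their own pace and stop on an object; the grip force is fixed at half the most. Time passes only in rows, so rows that repeat a pose let the fingers close, or fill a call up. It gives the time, the measured TCP pose, the force and the opening at its end, in the units of the state.
- state(): the state, without advancing time (a new reading comes with each control period).
- grab_frame(name): name is "side" or "top" or "wrist"; returns a dict with "image" (384x512x3 uint8, red, green, blue), "range_z" (384x512 float32, mm along the optical axis (not along the pixel's ray), 0 where there is no reading), "vertical_fov" (degrees; the focal length in pixels is half the picture's height over the tangent of half this angle, whatever the lens; pixels are square), "cx", "cy" (the principal point, pixels), "R" (3x3) and "t" (3): a world point X has camera coordinates R X + t; the wrist camera has in their place "mount" (4x4, takes a point from camera to tool coordinates, whose origin is the TCP and whose axes are the flange's). Camera axes: x right, y down, z forward; pixel columns grow to the right and rows downward; lengths in mm; the calibration is good to about 2 mm. A picture is of the moment at which its call begins: read the wrist's pose just before it.
- close_job(): hands the job in, once; it reports no verdict.
The state is a dict: "t": time; "qpos": joint angles; "joint_vel": joint speeds; "tau": joint torques, N m; "tool_pos": TCP position; "orientation": TCP orientation; "force": force on the tool from outside, world axes, zero at the start; "ft_torque": the same for the moment, N m; "opening": finger opening in mm.
Only numpy, scipy, OpenCV 4.12 (cv2) and the standard library are available. Lean on these libraries where they do the work, as an engineer would, in place of code of your own. Each camera call takes 0.05 s, during which the arm holds its last target.

## Working session

There is one attempt and no reset: what is moved stays moved. The work goes in short steps, Python scripts to look and compute and a tool call to move; the robot and the scene stay as the last step left them, time stands still between calls to the robot, and variables do not carry over. Pictures are saved under pics/ and viewed, and the job is handed in when it is done.

Besides the shell and the picture viewer there is one more tool, called after ">>>" by a JSON object that holds its "fn" and its "kwargs", one argument or row to a line. play_rows: Moves the arm, as the interface text tells. Its arguments: {"type":"object","properties":{"motion":{"type":"array","items":{"type":"array"}}},"required":["motion"]}

```bash
mkdir -p pics; cat > h.py <<'E'
from station import *
import numpy as np, cv2
from scipy.spatial.transform import Rotation as Ro
np.set_printoptions(precision=2,suppress=True)
def snap(name,fn,crop=None,scale=1):
    s=state(); f=grab_frame(name); im=f["image"][:,:,::-1].copy()
    if crop: u0,v0,u1,v1=crop; im=im[v0:v1,u0:u1]
    if scale!=1: im=cv2.resize(im,None,fx=scale,fy=scale,interpolation=cv2.INTER_CUBIC)
    cv2.imwrite("pics/"+fn,im); f["s"]=s; return f
def cam(f):
    fl=f["image"].shape[0]/2/np.tan(np.radians(f["vertical_fov"])/2)
    if "R" in f: R=np.array(f["R"]);t=np.array(f["t"])
    else:
        M=np.array(f["mount"]); T=np.eye(4);T[:3,:3]=Ro.from_rotvec(f["s"]["orientation"]).as_matrix();T[:3,3]=f["s"]["tool_pos"]
        W=np.linalg.inv(T@M);R=W[:3,:3];t=W[:3,3]
    return fl,R,t
def world(f,u,v,z=None):
    fl,R,t=cam(f)
    d=np.array([(u-f["cx"])/fl,(v-f["cy"])/fl,1.])
    if z is None:
        D=f["range_z"][int(round(v)),int(round(u))]; return R.T@(d*D-t)
    c=-R.T@t; w=R.T@d; return c+w*(z-c[2])/w[2]
def cloud(f):
    fl,R,t=cam(f); D=f["range_z"]; v,u=np.mgrid[:D.shape[0],:D.shape[1]]
    P=np.stack([(u-f["cx"])/fl*D,(v-f["cy"])/fl*D,D],-1)
    W=(P-t)@R; W[D<=0]=np.nan; return W
def proj(f,X):
    fl,R,t=cam(f); c=R@np.array(X)+t; return c[0]/c[2]*fl+f["cx"],c[1]/c[2]*fl+f["cy"]
E
python3 - <<'E'
from h import *
for n in("side","top","wrist"):
    f=snap(n,n+"0.png",scale=1.5); np.save(n+"0.npy",f,allow_pickle=True)
    fl,R,t=cam(f); print(n,fl,-R.T@t,R[2])
print(state())
E
```

```text
side 374.405207040556 [  618.4  -1012.9    564.58] [-0.04  0.91 -0.42]
top 357.45609481743145 [ 437.33   16.   1058.01] [ 0.13 -0.01 -0.99]
wrist 272.7299284678261 [ 304.   -550.64  373.29] [-0.24 -0.1  -0.97]
{'t': 0.15, 'qpos': array([ 1.11,  0.38,  0.02,  1.37, -0.01,  1.39, -0.05]), 'joint_vel': array([ 0., -0.,  0., -0.,  0., -0., -0.]), 'tau': array([  0.  , -62.82,   0.85, -37.22,   0.02,   0.01,  -0.  ]), 'tool_pos': array([ 243.16, -575.33,  230.5 ]), 'orientation': array([-3.08, -0.62,  0.  ]), 'force': array([-0.33, -0.27, -1.  ]), 'ft_torque': array([ 0.03, -0.02,  0.01]), 'opening': 85.54813947809902}
```

View pics/top0.png

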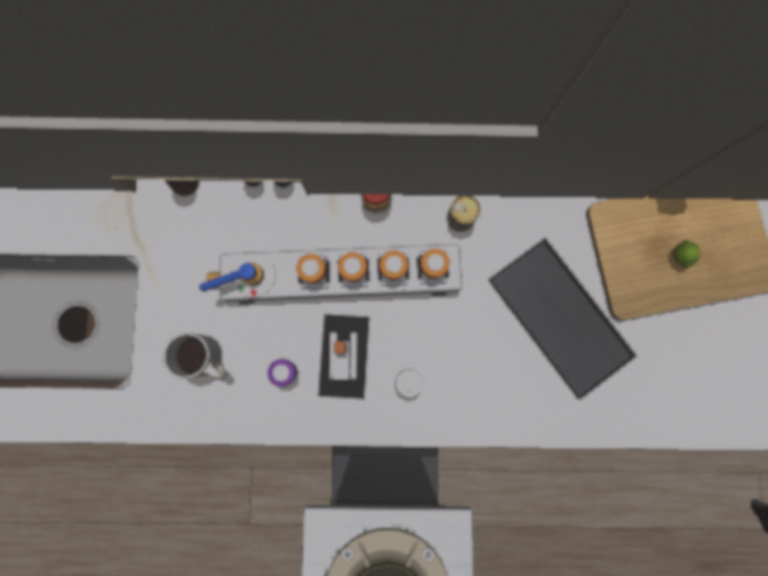

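View pics/side0.png

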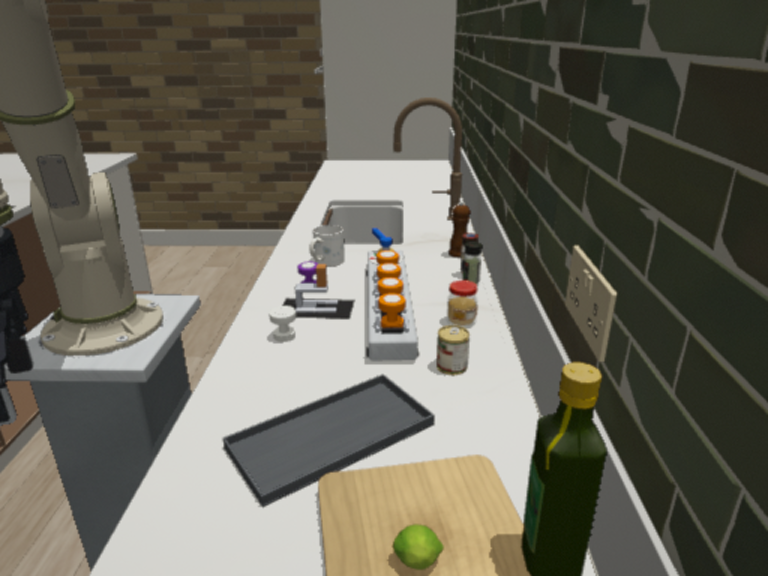

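View pics/wrist0.png

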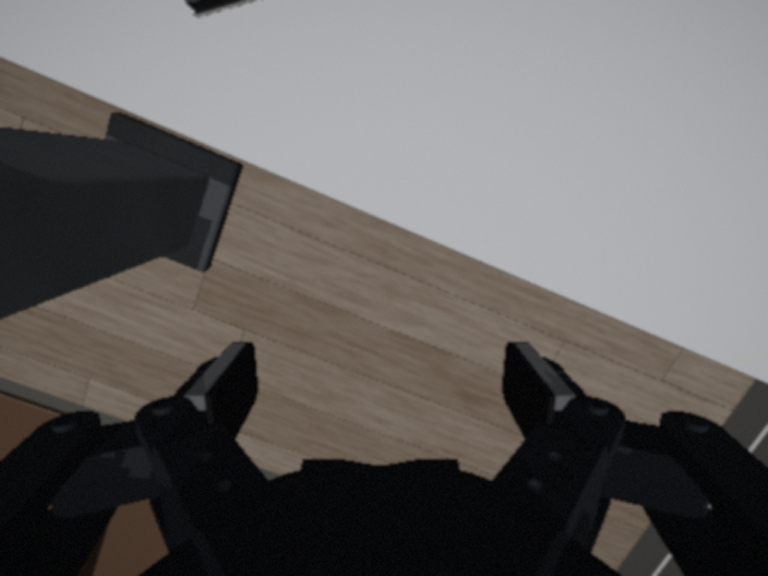

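```bash
python3 - <<'E'
from h import *
f=np.load("top0.npy",allow_pickle=True).item(); W=cloud(f)
for n,u,v in [("levertip",203,287),("leverhub",248,271),("cap4?",312,267),("352",352,266),("394",394,264),("434",434,263),("barL",222,255),("barBL",223,297),("barR",459,248),("barBR",461,287),("tray1",545,241),("tray2",633,355),("tray3",580,396),("tray4",491,280),("mat1",325,316),("mat2",368,318),("mat3",365,398),("mat4",320,395),("handle",341,348),("mug",190,355),("honey",377,198),("tin",465,212),("purple",282,373),("white",409,384),("cab",300,60),("cabedge",300,170)]:
    print(n,world(f,u/1.5,v/1.5))
im=f["image"][:,:,::-1]
cv2.imwrite("pics/bar.png",cv2.resize(im[150:215,125:315],None,fx=4,fy=4,interpolation=cv2.INTER_CUBIC))
cv2.imwrite("pics/mat.png",cv2.resize(im[200:275,170:290],None,fx=6,fy=6,interpolation=cv2.INTER_CUBIC))
E
```

```text
levertip [553.76 336.79 105.09]
leverhub [583.27 257.34 107.74]
cap4? [591.58 142.95 110.49]
352 [594.81  71.73 107.62]
394 [599.24  -3.57 108.8 ]
434 [602.15 -75.5  108.05]
barL [622.34 322.77  49.69]
barBL [542.2  317.36  48.03]
barR [ 651.97 -136.09    0.82]
barBR [ 566.75 -132.45   49.72]
tray1 [ 665.26 -304.99   16.52]
tray2 [ 442.49 -470.66   15.68]
tray3 [ 363.01 -366.18   12.02]
tray4 [ 585.54 -196.33   17.24]
mat1 [511.82 128.98   2.93]
mat2 [508.69  44.27   6.11]
mat3 [353.83  47.81  -1.9 ]
mat4 [358.81 134.91   0.41]
handle [448.47  88.54 102.93]
mug [432.92 375.9   40.19]
honey [728.83  28.98  81.68]
tin [ 707.48 -137.89   69.96]
purple [402.13 199.09  59.07]
white [384.85 -34.25  61.5 ]
cab [555.2   50.64 854.09]
cabedge [548.83  67.51 741.25]
```

View pics/bar.png

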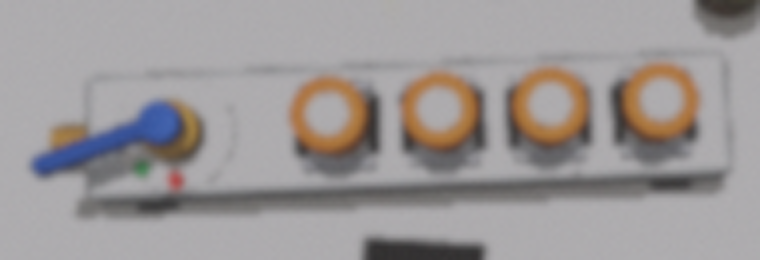

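View pics/mat.png

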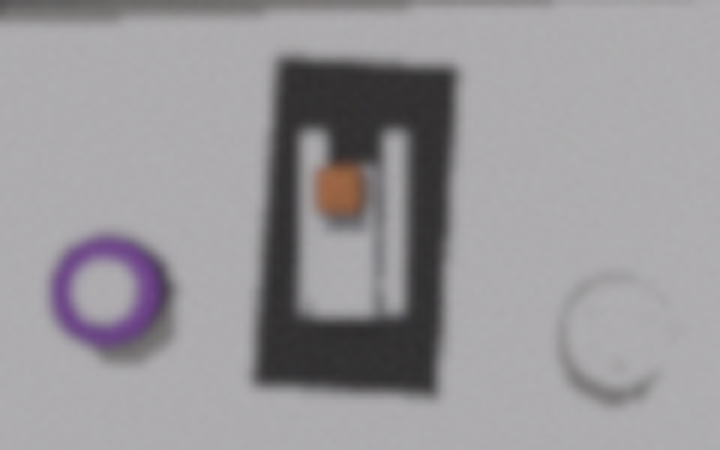

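```bash
cat >> h.py <<'E'
def tgt(cmd_pos,cmd_yaw,pos,yaw):
    """cm shifts in tool frame. tool x at world yaw, z down"""
    c,s=np.cos(cmd_yaw),np.sin(cmd_yaw); d=np.array(pos,float)-cmd_pos
    return np.round([(c*d[0]+s*d[1])/10,(s*d[0]-c*d[1])/10,-d[2]/10],2), round(-((yaw-cmd_yaw+np.pi)%(2*np.pi)-np.pi),3)
def pose(s=None):
    s=s or state(); R=Ro.from_rotvec(s["orientation"]).as_matrix()
    return np.array(s["tool_pos"]),np.arctan2(R[1,0],R[0,0]),R
E
cat > caps.py <<'E'
from h import *
def caps(f,zt=108,lo=(5,120,110),hi=(20,255,255)):
    W=cloud(f); hsv=cv2.cvtColor(f["image"],cv2.COLOR_RGB2HSV)
    m=(W[...,2]>zt-6)&(W[...,2]<zt+7)
    n,l,st,c=cv2.connectedComponentsWithStats(m.astype(np.uint8))
    for i in range(1,n):
        if st[i,4]>150:
            mm=l==i; print(c[i],st[i,4],"mean",np.nanmean(W[mm],0),"ray@z",world(f,*c[i],zt),"hsv",hsv[mm].mean(0))
E
python3 - <<'E'
from caps import *
f=np.load("top0.npy",allow_pickle=True).item(); caps(f); 
W=cloud(f);hsv=cv2.cvtColor(f["image"],cv2.COLOR_RGB2HSV)
m=(hsv[...,0]>105)&(hsv[...,0]<125)&(hsv[...,1]>140)&(W[...,2]>85)&(W[...,2]<125)
P=W[m];print(m.sum(),np.nanmean(P,0)); q=P[:,:2]-P[:,:2].mean(0);print(np.linalg.svd(q)[2][0]); print(P[P[:,1].argsort()][[0,-1]])
# tray
z=W[...,2]; im=f["image"]
m=(im.max(2)<75)&(z>-5)&(z<30)&(W[...,1]<-150)&(W[...,0]>330)&(W[...,0]<700)
c,_=cv2.findContours(m.astype(np.uint8),0,2); c=max(c,key=cv2.contourArea);r=cv2.minAreaRect(c);b=cv2.boxPoints(r);print("tray",[world(f,u,v,12)[:2] for u,v in b],world(f,*r[0],10))
m=(im.max(2)<75)&(z<30)&(W[...,1]>20)&(W[...,1]<150)&(W[...,0]<530)&(W[...,0]>340)
c,_=cv2.findContours(m.astype(np.uint8),0,2); c=max(c,key=cv2.contourArea);r=cv2.minAreaRect(c);b=cv2.boxPoints(r);print("mat",[world(f,u,v,3)[:2] for u,v in b],world(f,*r[0],3))
m=(z>85)&(z<112)&(W[...,0]<500)&(W[...,1]<130)&(W[...,1]>30)
print("handle top",m.sum(),W[m].mean(0), np.median(W[m],0))
E
```

```text
[261.89 176.11] 285 mean [599.06  -1.51 108.02] ray@z [599.04  -1.51 108.  ] hsv [ 35.78  94.49 164.57]
[289.52 174.99] 282 mean [603.1  -76.   108.12] ray@z [603.1  -76.01 108.  ] hsv [ 35.27  94.27 165.  ]
[206.3 178.5] 284 mean [590.56 147.77 108.15] ray@z [590.56 147.79 108.  ] hsv [ 34.95  92.54 166.47]
[234.18 177.32] 282 mean [594.81  73.02 107.89] ray@z [594.77  73.02 108.  ] hsv [ 34.94  92.62 165.49]
[153.24 184.21] 191 mean [573.79 290.2  104.11] ray@z [573.21 289.13 108.  ] hsv [112.62 136.41 147.24]
130 [574.84 285.73 104.12]
[ 0.36 -0.93]
[[582.83 250.76 105.33]
 [557.52 338.33 103.73]]
tray [array([ 585.24, -194.51]), array([ 671.8 , -306.75]), array([ 442.23, -474.19]), array([ 360.37, -362.95])] [ 513.36 -336.04   10.  ]
mat [array([361.18, 135.57]), array([513.53, 130.07]), array([509.3 ,  46.24]), array([356.99,  53.26])] [434.55  91.32   3.  ]
handle top 70 [449.75  92.42 102.59] [449.83  92.27 103.45]
```

```bash
python3 - <<'E'
from h import *
p,y,R=pose(); print(p,np.degrees(y)); print(tgt(p,y,[604,330,231],np.radians(111)))
E
```

```text
[ 243.16 -575.33  230.5 ] 22.91050965033078
(array([ 68.48, -69.34,  -0.05]), np.float64(-1.537))
```

>>> {"fn": "play_rows", "kwargs": {
  "motion": [
    [0,[3.8,-3.85,0],-0.085],
    [0,[7.6,-7.7,0],-0.17],
    [0,[11.4,-11.55,0],-0.255],
    [0,[15.2,-15.4,0],-0.34],
    [0,[19,-19.25,0],-0.425]
  ]
}}

```text
t: 0.78
tool_pos: [343.7, -322.6, 231.2]
orientation: [-2.876, -1.263, 0.0]
force: [0.7, -0.3, -0.1]
opening: -0.0
```

```bash
python3 - <<'E'
from h import *
p,y,R=pose(); print(p,np.degrees(y)); print(tgt(p,y,[604,330,231],np.radians(111)))
E
```

```text
[ 343.7  -322.58  231.17] 47.41946984963212
(array([ 65.66, -24.99,   0.02]), np.float64(-1.11))
```

>>> {"fn": "play_rows", "kwargs": {
  "motion": [
    [0,[5.1,-1.95,0],-0.086],
    [0,[10.2,-3.9,0],-0.172],
    [0,[15.3,-5.8,0],-0.258],
    [0,[20.4,-7.7,0],-0.344],
    [0,[25.5,-9.65,0],-0.43]
  ]
}}

```text
t: 1.4
tool_pos: [445.8, -70.0, 231.3]
orientation: [2.541, 1.847, 0.0]
force: [0.3, 0.6, -0.3]
opening: -0.2
```

```bash
cat > go.py <<'E'
from h import *
import sys
a=list(map(float,sys.argv[1:]))
p,y,R=pose(); print(p,np.degrees(y),"tilt",R[:,2]); print(tgt(p,y,a[:3],np.radians(a[3])))
E
python3 go.py 604 330 231 111
```

```text
[445.82 -70.03 231.34] 72.04042622186199 tilt [ 0. -0. -1.]
(array([42.93,  2.71,  0.03]), np.float64(-0.68))
```

>>> {"fn": "play_rows", "kwargs": {
  "motion": [
    [0,[5.4,0.34,0],-0.09],
    [0,[10.8,0.68,0],-0.18],
    [0,[16.2,1.0,0],-0.27],
    [0,[21.6,1.35,0],-0.36],
    [0,[27,1.7,0],-0.45]
  ]
}}

```text
t: 2.02
tool_pos: [546.2, 181.0, 231.2]
orientation: [2.065, 2.367, -0.0]
force: [1.2, 0.1, 0.9]
opening: 0.0
```

```bash
python3 go.py 604 330 231 111; python3 go.py 604 330 94 111;
```

```text
[546.16 180.98 231.17] 97.79594269944191 tilt [-0. -0. -1.]
(array([13.98,  7.75,  0.02]), np.float64(-0.23))
[546.16 180.98 231.17] 97.79594269944191 tilt [-0. -0. -1.]
(array([13.98,  7.75, 13.72]), np.float64(-0.23))
```

>>> {"fn": "play_rows", "kwargs": {
  "motion": [
    [0,[4.7,2.6,0],-0.08],
    [0,[9.4,5.2,0],-0.16],
    [0,[14,7.75,0],-0.23],
    [0,[14,7.75,4.5],-0.23],
    [0,[14,7.75,9],-0.23]
  ]
}}

```text
t: 2.65
tool_pos: [603.5, 330.2, 139.8]
orientation: [-1.78, -2.588, -0.001]
force: [0.9, -0.8, -0.2]
opening: 0.3
```

```bash
python3 - <<'E'
from h import *
f=snap("wrist","w1.png",scale=1.5)
f=snap("top","t1.png",(110,140,230,220),5)
E
```

```text
(no output)
```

View pics/w1.png

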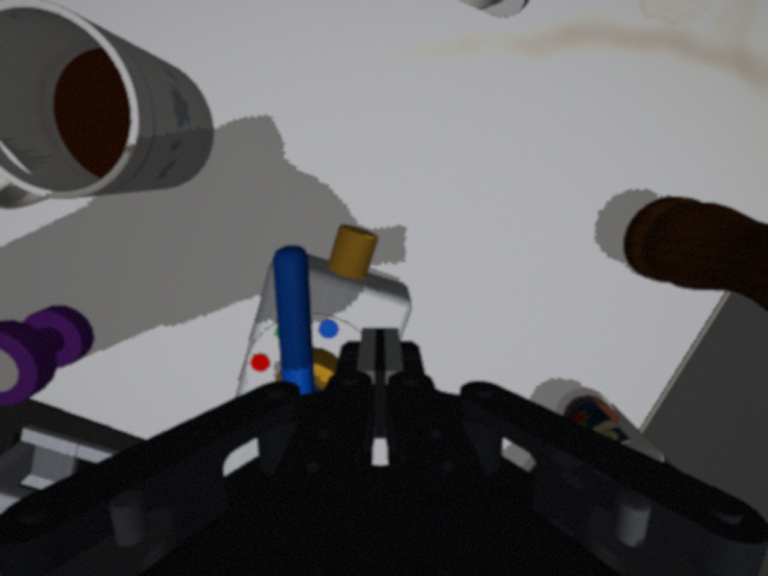

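View pics/t1.png

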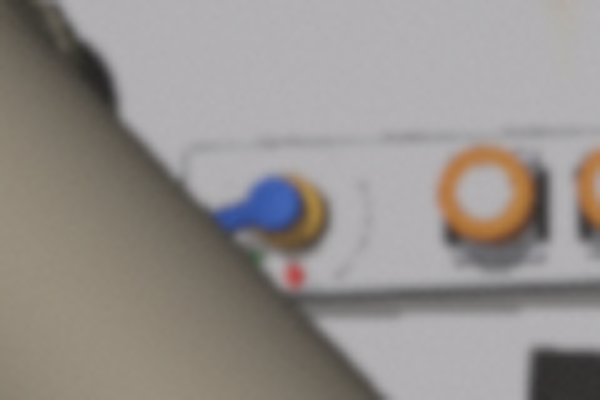

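```bash
python3 - <<'E'
from h import *
p,y,R=pose(); print(p,np.degrees(y))
A=np.array([585,253.]);
for th,off in [(111,30),(117,22),(125,22),(133,22),(141,22),(149,22),(157,22),(165,22),(173,22),(178,22),(183,22)]:
    t=np.radians(th);u=np.array([np.cos(t),np.sin(t)]);tt=np.array([-u[1],u[0]])
    q=A+60*u-off*tt
    print(th,q,tgt(p,y,[*q,82],t))
E
```

```text
[601.23 326.62 134.83] 110.89124064493353
111 [591.51 319.77] (array([-0.29, -1.15,  5.28]), np.float64(-0.002))
117 [577.36 316.45] (array([-0.1 , -2.59,  5.28]), np.float64(-0.107))
125 [568.61 314.77] (array([ 0.06, -3.47,  5.28]), np.float64(-0.246))
133 [560.17 311.89] (array([ 0.09, -4.36,  5.28]), np.float64(-0.386))
141 [552.22 307.86] (array([-0.01, -5.25,  5.28]), np.float64(-0.525))
149 [544.9  302.76] (array([-0.22, -6.11,  5.28]), np.float64(-0.665))
157 [538.37 296.69] (array([-0.55, -6.94,  5.28]), np.float64(-0.805))
165 [532.74 289.78] (array([-1.  , -7.71,  5.28]), np.float64(-0.944))
173 [528.13 282.15] (array([-1.55, -8.42,  5.28]), np.float64(-1.084))
178 [525.8  277.08] (array([-1.94, -8.81,  5.28]), np.float64(-1.171))
183 [523.93 271.83] (array([-2.36, -9.18,  5.28]), np.float64(-1.259))
```

>>> {"fn": "play_rows", "kwargs": {
  "motion": [
    [0,[0,0,0],0],
    [0,[0,0,0],0],
    [0,[0,0,0],0],
    [0,[0,0,0],0],
    [0,[0,0,0],0]
  ]
}}

```text
t: 3.38
tool_pos: [603.8, 328.9, 141.7]
orientation: [1.782, 2.587, 0.001]
force: [1.4, -0.1, -0.1]
opening: 0.1
```

```bash
python3 -c "
from station import *
for i in range(3):
  s=state(); print(s['t'],s['tool_pos'],s['joint_vel']); grab_frame('side')
"
```

```text
3.375 [603.80992168 328.88732564 141.73532105] [-0.00036659  0.0034565   0.00091371  0.00215875 -0.00045543 -0.00309205
  0.00153229]
3.425 [603.77473462 328.82434314 141.56916776] [-0.00146928  0.0036686   0.00165122  0.00025848  0.00250366 -0.00076208
 -0.00069783]
3.475 [603.73231466 328.80851219 141.45773674] [-3.75293026e-05  3.69189690e-03  1.53869870e-03 -1.62775632e-03
  2.80232405e-04 -8.42209086e-04  2.42705845e-05]
```

```bash
python3 - <<'E'
from h import *
p,y,R=pose(); print(p,np.degrees(y))
A=np.array([585,253.]);
for th,off in [(111,30),(117,22),(125,22),(133,22),(141,22)]:
    t=np.radians(th);u=np.array([np.cos(t),np.sin(t)]);tt=np.array([-u[1],u[0]])
    q=A+60*u-off*tt
    print(th,q,tgt(p,y,[*q,82],t))
E
```

```text
[603.72 328.81 141.36] 110.85786243265161
111 [591.51 319.77] (array([-0.41, -1.46,  5.94]), np.float64(-0.002))
117 [577.36 316.45] (array([-0.22, -2.9 ,  5.94]), np.float64(-0.107))
125 [568.61 314.77] (array([-0.06, -3.78,  5.94]), np.float64(-0.247))
133 [560.17 311.89] (array([-0.03, -4.67,  5.94]), np.float64(-0.386))
141 [552.22 307.86] (array([-0.12, -5.56,  5.94]), np.float64(-0.526))
```

>>> {"fn": "play_rows", "kwargs": {
  "motion": [
    [0,[-0.2,0,3],0],
    [0,[-0.4,-0.5,5.9],0],
    [0,[-0.4,-1.5,5.9],0],
    [0,[-0.2,-2.4,5.9],-0.05],
    [0,[-0.2,-2.9,5.9],-0.1]
  ]
}}

```text
t: 4.15
tool_pos: [577.6, 317.6, 84.3]
orientation: [1.648, 2.673, 0.005]
force: [2.7, 3.3, -2.4]
opening: 0.3
```

>>> {"fn": "play_rows", "kwargs": {
  "motion": [
    [0,[0,0,0],0],
    [0,[0.1,-0.9,0],-0.14],
    [0,[0.1,-1.8,0],-0.28],
    [0,[0,-2.7,0],-0.42],
    [0,[0,-2.7,0],-0.42]
  ]
}}

```text
t: 4.78
tool_pos: [553.2, 305.4, 83.7]
orientation: [1.059, 2.957, 0.003]
force: [0.4, 1.5, 1.4]
opening: 0.1
```

```bash
python3 - <<'E'
from h import *
p,y,R=pose(); print(p,np.degrees(y),state()["force"])
A=np.array([585,253.]);
for th,off in [(141,22),(149,22),(157,22),(165,22),(173,22),(178,22),(183,22)]:
    t=np.radians(th);u=np.array([np.cos(t),np.sin(t)]);tt=np.array([-u[1],u[0]])
    q=A+60*u-off*tt
    print(th,q,tgt(p,y,[*q,82],t))
f=snap("wrist","w2.png",scale=1.5)
E
```

```text
[553.18 305.37  83.67] 140.57832129567439 [0.43 1.51 1.38]
141 [552.22 307.86] (array([0.23, 0.13, 0.17]), np.float64(-0.007))
149 [544.9  302.76] (array([ 0.47, -0.73,  0.17]), np.float64(-0.147))
157 [538.37 296.69] (array([ 0.59, -1.61,  0.17]), np.float64(-0.287))
165 [532.74 289.78] (array([ 0.59, -2.5 ,  0.17]), np.float64(-0.426))
173 [528.13 282.15] (array([ 0.46, -3.39,  0.17]), np.float64(-0.566))
178 [525.8  277.08] (array([ 0.32, -3.92,  0.17]), np.float64(-0.653))
183 [523.93 271.83] (array([ 0.13, -4.45,  0.17]), np.float64(-0.74))
```

View pics/w2.png

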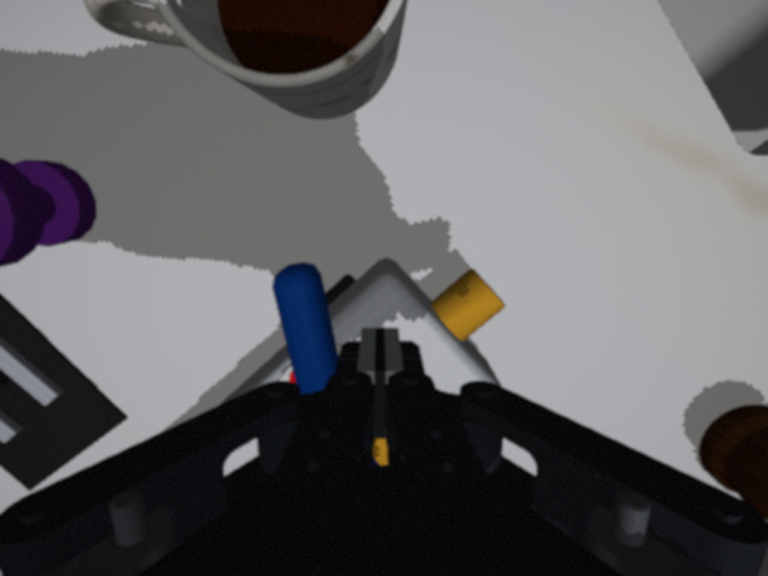

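>>> {"fn": "play_rows", "kwargs": {
  "motion": [
    [0,[0.3,-0.4,0],-0.08],
    [0,[0.5,-0.9,0],-0.18],
    [0,[0.6,-1.6,0],-0.29],
    [0,[0.6,-2.2,0],-0.37],
    [0,[0.6,-2.5,0],-0.43]
  ]
}}

```text
t: 5.45
tool_pos: [533.6, 289.0, 82.9]
orientation: [0.406, 3.114, 0.001]
force: [2.2, 2.0, 0.0]
opening: -0.1
```

```bash
python3 - <<'E'
from h import *
f=snap("wrist","w3.png",scale=1.5)
p,y,R=pose(); print(p,np.degrees(y),state()["force"])
A=np.array([585,253.]);
for th,off in [(165,22),(169,22),(173,22),(178,22),(183,22)]:
    t=np.radians(th);u=np.array([np.cos(t),np.sin(t)]);tt=np.array([-u[1],u[0]])
    q=A+60*u-off*tt
    print(th,q,tgt(p,y,[*q,82],t))
E
```

```text
[533.47 288.66  82.76] 165.29997740833917 [1.35 0.5  1.42]
165 [532.74 289.78] (array([0.1 , 0.09, 0.08]), np.float64(0.005))
169 [530.3  286.04] (array([ 0.24, -0.33,  0.08]), np.float64(-0.065))
173 [528.13 282.15] (array([ 0.35, -0.76,  0.08]), np.float64(-0.134))
178 [525.8  277.08] (array([ 0.45, -1.31,  0.08]), np.float64(-0.222))
183 [523.93 271.83] (array([ 0.5 , -1.87,  0.08]), np.float64(-0.309))
```

View pics/w3.png

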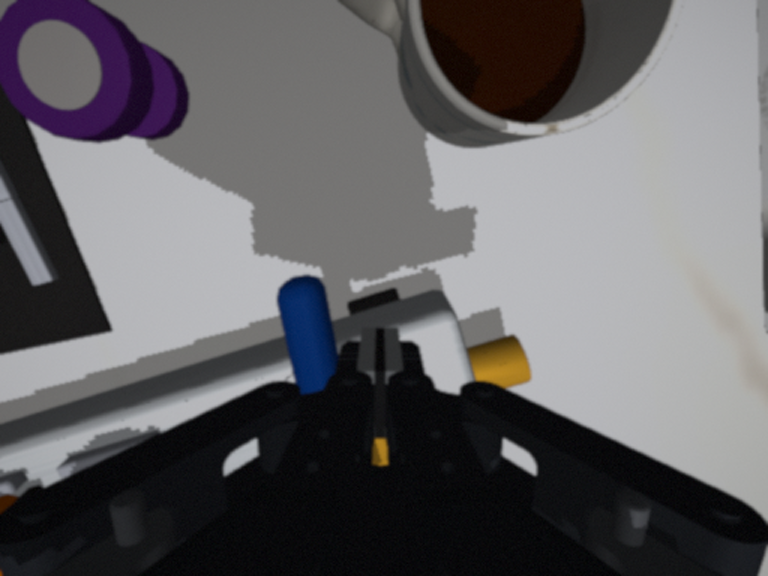

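Lever (blue, ~(305,330)) is ahead of the fingers by some degrees and nearly square to the bar. I push on gently, reading the force.

>>> {"fn": "play_rows", "kwargs": {
  "motion": [
    [0,[0.1,-0.2,0],-0.03],
    [0,[0.2,-0.4,0],-0.06],
    [0,[0.3,-0.6,0],-0.09],
    [0,[0.3,-0.75,0],-0.12],
    [0,[0.3,-0.75,0],-0.12]
  ]
}}

```text
t: 6.12
tool_pos: [527.6, 282.4, 82.3]
orientation: [-0.214, -3.134, 0.0]
force: [0.3, 1.5, 0.8]
opening: -0.0
```

>>> {"fn": "play_rows", "kwargs": {
  "motion": [
    [0,[0,-0.1,0],-0.03],
    [0,[0.1,-0.25,0],-0.06],
    [0,[0.1,-0.35,0],-0.09],
    [0,[0.1,-0.45,0],-0.09],
    [0,[0.1,-0.45,0],-0.09]
  ]
}}

```text
t: 6.75
tool_pos: [526.1, 279.4, 82.5]
orientation: [0.071, 3.141, 0.003]
force: [0.9, 5.9, -1.9]
opening: 0.1
```

>>> {"fn": "play_rows", "kwargs": {
  "motion": [
    [0,[0,-0.1,0],0],
    [0,[0,-0.15,0],0],
    [0,[0,-0.2,0],0],
    [0,[0,-0.2,0],0],
    [0,[0,-0.2,0],0]
  ]
}}

```text
t: 7.38
tool_pos: [526.1, 279.1, 82.6]
orientation: [0.069, 3.14, 0.008]
force: [2.8, 11.4, -4.7]
opening: 0.2
```

```bash
python3 - <<'E'
from h import *
f=snap("wrist","w4.png",scale=1.5)
print(pose(),state()["force"])
E
```

```text
(array([526.04, 279.12,  82.64]), np.float64(3.097321216102947), array([[-1.  ,  0.04,  0.  ],
       [ 0.04,  1.  ,  0.  ],
       [-0.  ,  0.  , -1.  ]])) [ 3.25 11.68 -4.13]
```

View pics/w4.png

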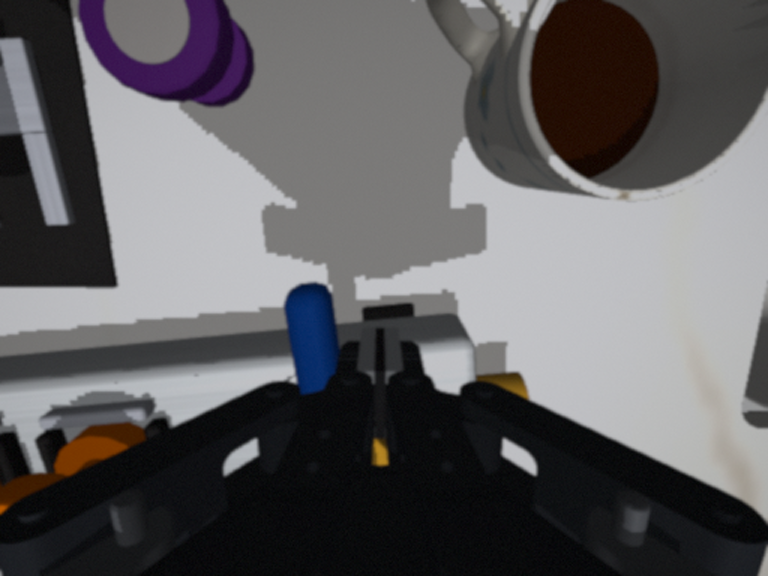

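>>> {"fn": "play_rows", "kwargs": {
  "motion": [
    [0,[0,0.8,0],0],
    [0,[0,1.6,-2],0],
    [0,[0,1.6,-6],0],
    [0,[0,1.6,-10],0],
    [0,[0,1.6,-12],0]
  ]
}}

```text
t: 8.05
tool_pos: [527.5, 292.1, 204.3]
orientation: [0.074, 3.139, 0.0]
force: [-0.4, -0.1, -0.0]
opening: 0.3
```

```bash
python3 go.py 440 85 215 88
```

```text
[527.52 292.07 204.34] 177.28622027478062 tilt [ 0.  0. -1.]
(array([  7.76, -21.1 ,  -1.07]), np.float64(1.558))
```

>>> {"fn": "play_rows", "kwargs": {
  "motion": [
    [3,[0.9,-2.3,-0.3],0.17],
    [6,[1.8,-4.6,-0.5],0.34],
    [6,[2.7,-7,-0.7],0.51],
    [6,[3.6,-9.3,-1],0.68],
    [6,[4.4,-11.7,-1],0.85]
  ]
}}

```text
t: 8.68
tool_pos: [476.9, 175.9, 211.8]
orientation: [-1.37, -2.826, 0.002]
force: [0.1, 0.3, -0.0]
opening: 60.0
```

```bash
python3 go.py 440 85 215 88
```

```text
[476.93 175.95 211.81] 128.26403674132035 tilt [-0. -0. -1.]
(array([-4.85, -8.53, -0.32]), np.float64(0.703))
```

>>> {"fn": "play_rows", "kwargs": {
  "motion": [
    [6,[-1.2,-2.1,-0.3],0.17],
    [6,[-2.4,-4.2,-0.3],0.34],
    [6,[-3.6,-6.3,-0.3],0.51],
    [6,[-4.7,-8.2,-0.3],0.66],
    [6,[-4.7,-8.2,-0.3],0.66]
  ]
}}

```text
t: 9.3
tool_pos: [442.3, 87.3, 214.8]
orientation: [2.209, 2.233, -0.003]
force: [0.5, -0.3, -0.5]
opening: 60.2
```

```bash
python3 - <<'E'
from h import *
f=snap("wrist","w5.png",scale=1.5)
np.save("w5.npy",f,allow_pickle=True)
print(pose())
f=snap("top","t5.png",(110,140,310,280),4)
np.save("t5.npy",f,allow_pickle=True)
E
```

```text
(array([442.55,  88.61, 215.02]), np.float64(1.5851660011056252), array([[-0.01,  1.  , -0.  ],
       [ 1.  ,  0.01, -0.  ],
       [-0.  , -0.  , -1.  ]]))
```

View pics/w5.png

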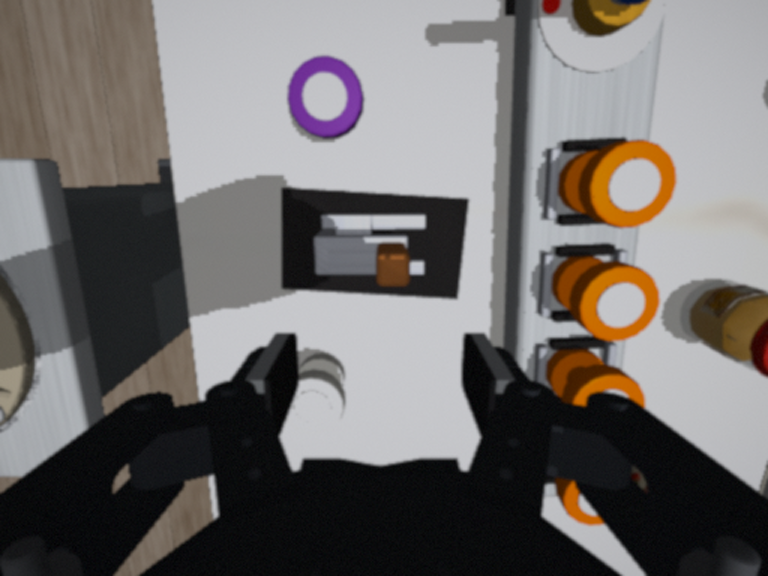

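View pics/t5.png

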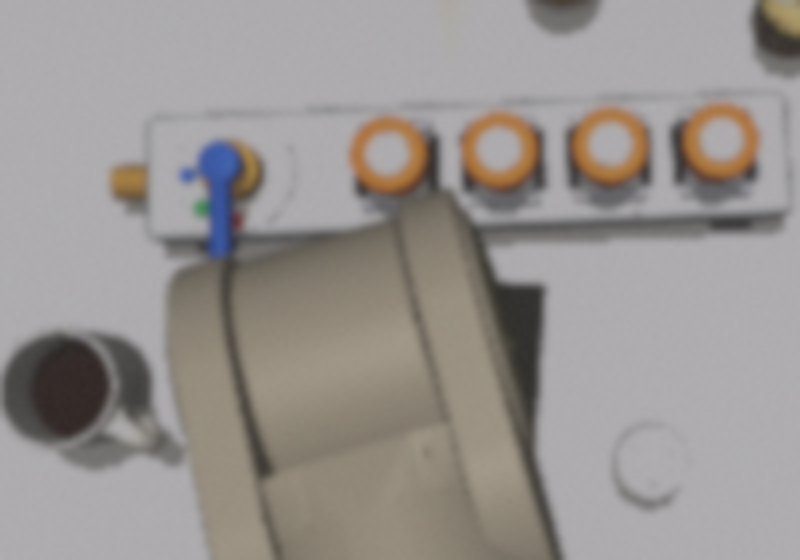

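```bash
python3 - <<'E'
from h import *
f=np.load("w5.npy",allow_pickle=True).item(); W=cloud(f);im=f["image"];hsv=cv2.cvtColor(im,cv2.COLOR_RGB2HSV)
print(world(f,393/1.5,252/1.5))
m=(hsv[...,0]<15)&(hsv[...,1]>120)&(np.abs(W[...,0]-450)<40)&(np.abs(W[...,1]-92)<40)&(W[...,2]>60)
t=m&(W[...,2]>98)
print(m.sum(),t.sum(),W[t].mean(0),W[t].min(0),W[t].max(0))
cv2.imwrite("pics/w5c.png",cv2.resize(im[110:210,180:320,::-1],None,fx=5,fy=5,interpolation=cv2.INTER_CUBIC))
z=W[...,2]
s=(z>5)&(z<13)&(im.min(2)>90)&(W[...,0]>370)&(W[...,0]<500)&(W[...,1]>55)&(W[...,1]<135)
P=W[s]; print(P.min(0),P.max(0))
for a,b in((W[...,1]>104,0),):
    Q=W[s&a]; print("tine L",Q.mean(0),Q[:,0].min(),Q[:,0].max(),Q[:,1].min(),Q[:,1].max(),np.polyfit(Q[:,0],Q[:,1],1))
# arm/plate of C
s=(z>20)&(z<62)&(np.abs(W[...,0]-420)<60)&(np.abs(W[...,1]-92)<30)&(im.min(2)>60)
P=W[s]
for zz in (25,35,45,55):
    q=P[np.abs(P[:,2]-zz)<5]; print(zz,len(q), q.min(0) if len(q) else 0,q.max(0) if len(q) else 0)
E
```

```text
[451.65 101.46  97.57]
562 461 [452.1   91.18 108.22] [441.14  80.12  98.07] [489.44 101.61 275.45]
[394.38  65.41   6.74] [480.21 116.64  11.61]
tine L [437.84 110.58   9.32] 394.384688362139 480.0374491986349 104.37297340890767 116.64294378839746 [  0.01 107.41]
25 0 0 0
35 0 0 0
45 1 [462.34 104.59  47.82] [462.34 104.59  47.82]
55 1161 [393.26  76.1   51.73] [462.11 105.64  58.  ]
```

View pics/w5c.png

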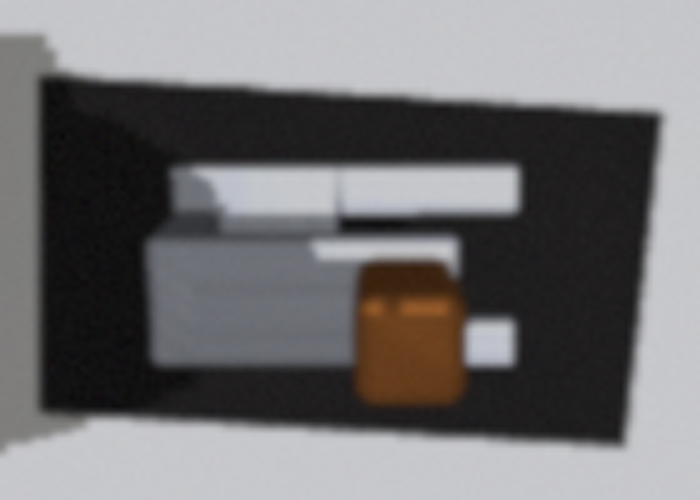

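```bash
python3 go.py 451 91 64 90.2
```

```text
[442.75  89.56 215.17] 90.93685461142127 tilt [-0. -0. -1.]
(array([ 0.13,  0.83, 15.12]), np.float64(0.013))
```

>>> {"fn": "play_rows", "kwargs": {
  "motion": [
    [6,[0.1,0.8,3],0.013],
    [6,[0.1,0.8,6],0.013],
    [6,[0.1,0.8,8],0.013],
    [6,[0.1,0.8,9],0.013],
    [6,[0.1,0.8,9],0.013]
  ]
}}

```text
t: 10.02
tool_pos: [450.5, 91.2, 125.0]
orientation: [-2.217, -2.224, 0.001]
force: [0.6, -0.7, -0.1]
opening: 59.9
```

```bash
python3 go.py 451 91 64 90.2; python3 - <<'E'
from h import *
f=snap("wrist","w6.png",scale=1.5)
E
```

```text
[450.55  91.23 125.02] 90.17526640783828 tilt [-0.  0. -1.]
(array([-0.02,  0.05,  6.1 ]), np.float64(-0.0))
```

View pics/w6.png

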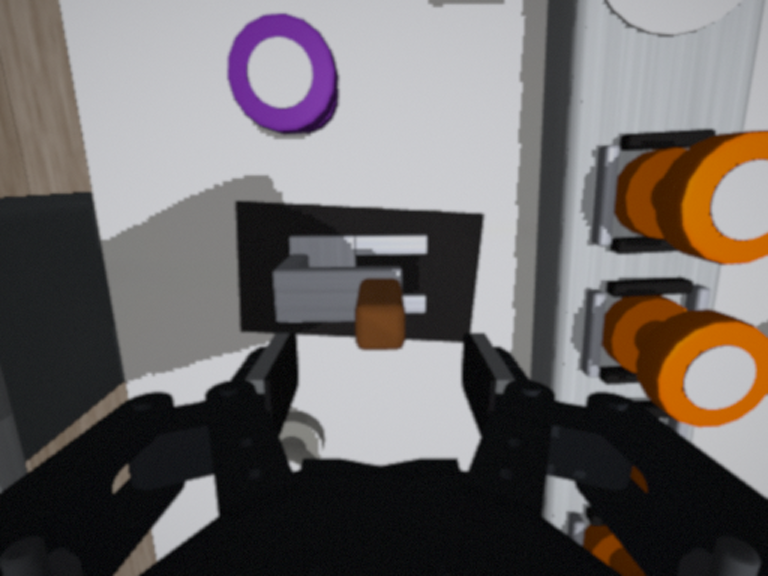

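>>> {"fn": "play_rows", "kwargs": {
  "motion": [
    [6,[0,0,2],0],
    [6,[0,0,4],0],
    [6,[0,0,5.5],0],
    [6,[0,0,6.1],0],
    [6,[0,0,6.1],0]
  ]
}}

```text
t: 10.7
tool_pos: [450.9, 90.7, 64.5]
orientation: [-2.22, -2.223, -0.0]
force: [-0.3, -0.5, 0.8]
opening: 59.9
```

>>> {"fn": "play_rows", "kwargs": {
  "motion": [
    [4,[0,0,0],0],
    [2,[0,0,0],0],
    [1,[0,0,0],0],
    [1,[0,0,0],0],
    [1,[0,0,0],0]
  ]
}}

```text
t: 11.32
tool_pos: [451.1, 90.6, 64.9]
orientation: [2.22, 2.222, 0.001]
force: [-1.9, 0.2, 6.1]
opening: 21.0
```

```bash
python3 - <<'E'
from h import *
f=snap("wrist","w7.png",scale=1.5)
print(pose(),state()["force"])
f=snap("side","s7.png",(170,130,330,250),5)
E
```

```text
(array([451.1 ,  90.64,  64.91]), np.float64(1.5717062148017442), array([[-0.,  1.,  0.],
       [ 1.,  0., -0.],
       [-0.,  0., -1.]])) [-1.67  0.32  6.01]
```

View pics/w7.png

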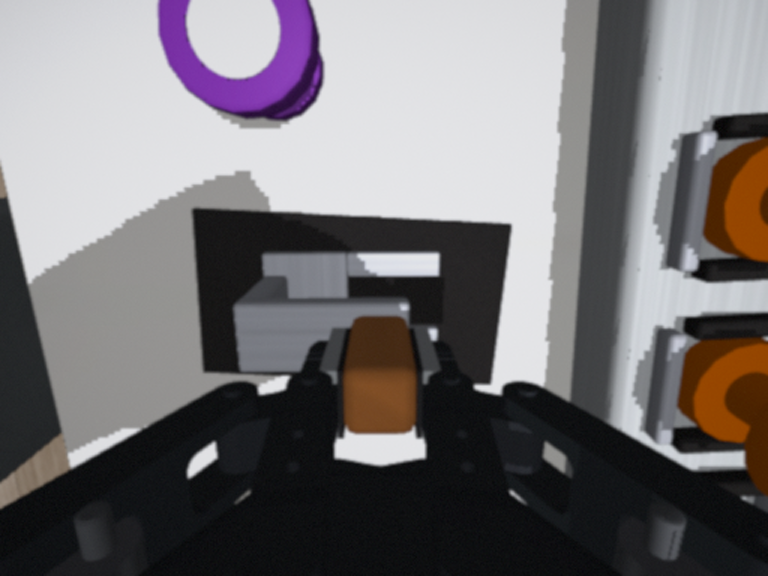

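View pics/s7.png

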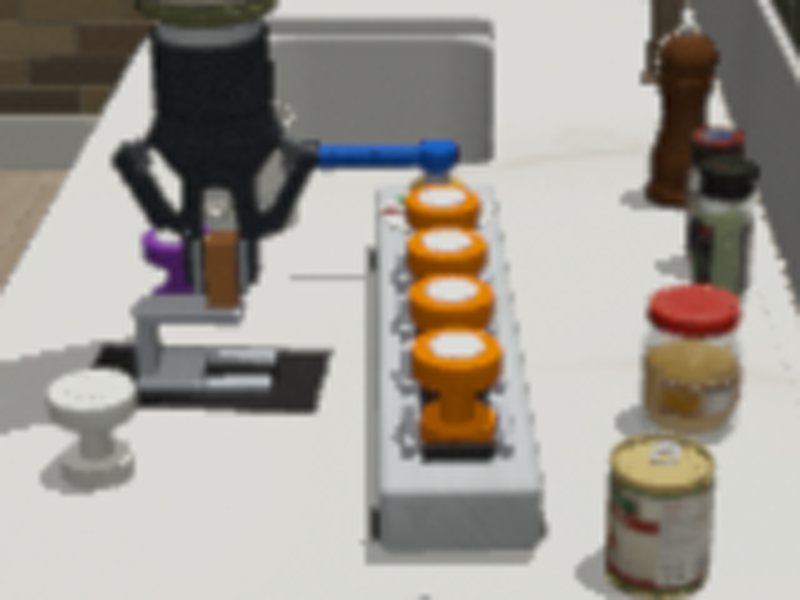

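>>> {"fn": "play_rows", "kwargs": {
  "motion": [
    [1,[0,0,-1],0],
    [1,[0,0,-3],0],
    [1,[0,0,-6],0],
    [1,[0,0,-9],0],
    [1,[0,0,-10],0]
  ]
}}

```text
t: 12.05
tool_pos: [451.6, 90.8, 166.1]
orientation: [2.219, 2.221, 0.003]
force: [-0.3, -1.0, -3.4]
opening: 21.2
```

```bash
python3 go.py 525 -80.4 165 93.2; python3 -c "
from h import *
print(state()['force'],state()['opening'])"
```

```text
[451.59  90.81 166.12] 90.06079581292686 tilt [ 0. -0. -1.]
(array([-17.13,   7.32,   0.11]), np.float64(-0.055))
[-0.25 -1.02 -3.38] 21.24540125653277
```

>>> {"fn": "play_rows", "kwargs": {
  "motion": [
    [1,[-3,1.2,0],-0.01],
    [1,[-7.5,3,0],-0.03],
    [1,[-12,5.2,0],-0.04],
    [1,[-16,6.9,0],-0.055],
    [1,[-17.1,7.3,0],-0.055]
  ]
}}

```text
t: 12.68
tool_pos: [523.9, -83.9, 162.9]
orientation: [-2.163, -2.277, 0.002]
force: [-0.1, 0.4, -2.5]
opening: 21.1
```

>>> {"fn": "play_rows", "kwargs": {
  "motion": [
    [1,[0,0,0.5],0],
    [1,[0,0,1.5],0],
    [1,[0,0,2.3],0],
    [1,[0,0,2.6],0],
    [1,[0,0,2.6],0]
  ]
}}

```text
t: 13.3
tool_pos: [523.8, -80.0, 138.1]
orientation: [-2.157, -2.283, 0.0]
force: [0.5, -0.3, -2.9]
opening: 21.3
```

```bash
python3 go.py 525 -80.4 136 93.2; python3 - <<'E'
from h import *
f=snap("wrist","w8.png",scale=1.5);np.save("w8.npy",f,allow_pickle=True)
f=snap("side","s8.png",(170,130,370,280),4)
f=snap("top","t8.png",(190,140,330,260),5)
E
```

```text
[523.79 -79.95 138.14] 93.2465354139142 tilt [-0.  0. -1.]
(array([-0.05,  0.12,  0.21]), np.float64(0.001))
```

View pics/w8.png

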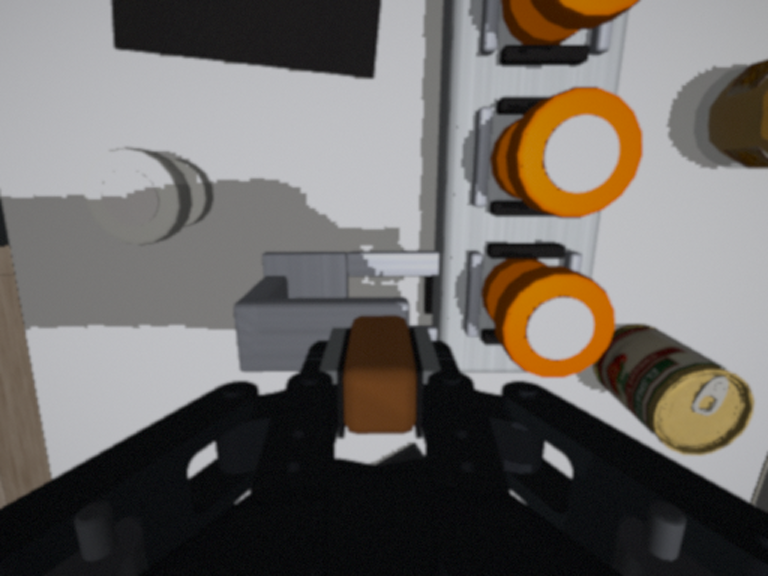

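View pics/s8.png

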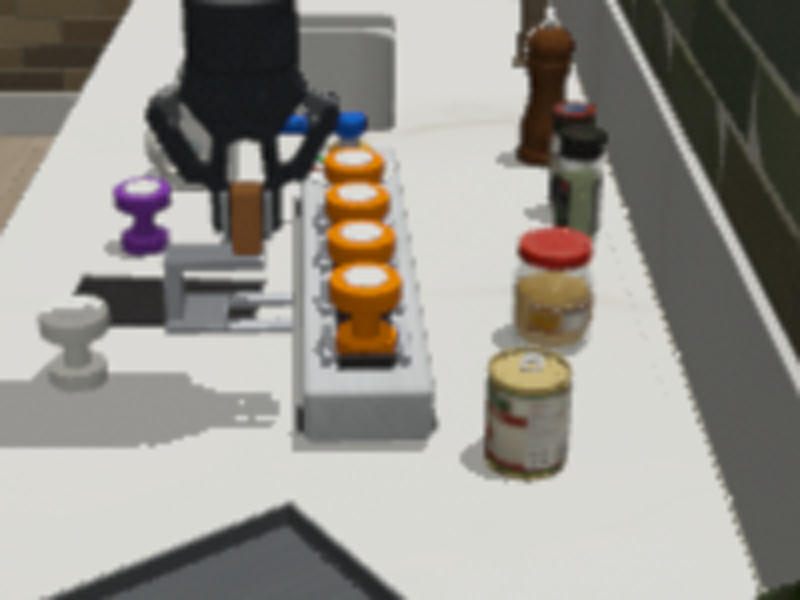

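View pics/t8.png

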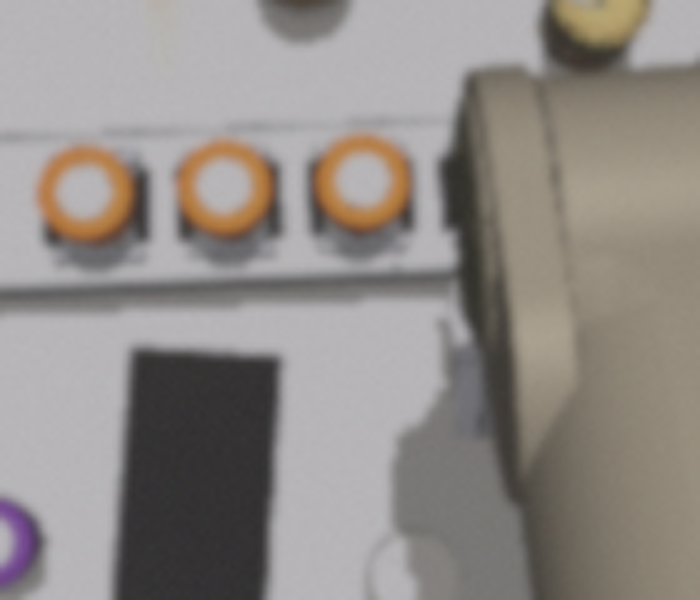

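```bash
python3 - <<'E'
from caps import *
f=np.load("w8.npy",allow_pickle=True).item(); caps(f)
W=cloud(f)
# puller tines visible
z=W[...,2]
s=(z>70)&(z<95)&(W[...,0]>455)&(W[...,0]<565)&(W[...,1]>-115)&(W[...,1]<-30)&(f["image"].min(2)>80)
P=W[s];print(P.min(0),P.max(0),P.mean(0),np.polyfit(P[:,0],P[:,1],1))
E
```

```text
[393.34   5.64] 668 mean [596.1   47.85 106.94] ray@z [595.67  47.49 108.  ] hsv [ 15.12 249.46 133.37]
[384.12 101.32] 5911 mean [599.57  -3.58 108.43] ray@z [599.78  -3.3  108.  ] hsv [ 46.89 162.08 184.72]
[370.34 215.7 ] 4328 mean [603.68 -77.11 108.38] ray@z [603.86 -77.03 108.  ] hsv [ 45.24 163.4  185.08]
[464.44 -98.53  76.54] [554.79 -52.29  94.63] [505.88 -64.04  82.49] [  0.07 -98.02]
```

```bash
python3 - <<'E'
from caps import *
f=np.load("w8.npy",allow_pickle=True).item()
W=cloud(f);z=W[...,2]
for v in (251,255,262,270,275):
  for u in (360,400,430): print(u,v,world(f,u/1.5,v/1.5), end="")
  print()
s=(z>78)&(z<86)&(W[...,0]>470)&(W[...,0]<560)&(W[...,1]>-76)&(W[...,1]<-45)
P=W[s];print(len(P),P[:,2].mean())
for x in range(475,560,10):
    q=P[np.abs(P[:,0]-x)<5]; print(x,q[:,1].min(),q[:,1].max()) if len(q) else 0
E
```

```text
360 251 [510.47 -69.82  -0.1 ]400 251 [538.27 -68.01   1.11]430 251 [548.59 -52.74  77.56]
360 255 [513.56 -55.7   82.91]400 255 [533.29 -54.68  82.43]430 255 [548.1  -53.84  82.44]
360 262 [513.71 -59.27  82.72]400 262 [533.56 -58.3   82.02]430 262 [548.36 -57.28  82.83]
360 270 [513.88 -63.44  82.31]400 270 [533.81 -62.26  82.54]430 270 [548.92 -61.68  81.38]
360 275 [514.02 -65.83  83.01]400 275 [534.07 -65.1   81.43]430 275 [548.93 -63.88  82.92]
2235 82.49154154674807
475 -75.77593178731547 -56.81180358123293
485 -75.97074755477064 -56.083070001397495
495 -75.94150095074917 -55.674067313175925
505 -75.7604917097292 -54.91763351005164
515 -67.00181211359585 -54.20240413428458
525 -65.3647052771524 -53.55867206006925
535 -64.97029978469213 -53.09515068162778
545 -64.21773888495403 -52.48175575784397
555 -63.855590800314985 -52.22393371140431
```

```bash
python3 go.py 524 -81.7 136 93.2;python3 go.py 603 -77.3 136 93.2
```

```text
[524.17 -80.28 138.65] 93.2122092352934 tilt [ 0. -0. -1.]
(array([-0.14, -0.03,  0.27]), np.float64(0.0))
[524.17 -80.28 138.65] 93.2122092352934 tilt [ 0. -0. -1.]
(array([-0.14,  7.89,  0.27]), np.float64(0.0))
```

>>> {"fn": "play_rows", "kwargs": {
  "motion": [
    [1,[-0.15,0.5,0.25],0],
    [1,[-0.15,2.5,0.25],0],
    [1,[-0.15,4.5,0.25],0],
    [1,[-0.15,6.2,0.25],0],
    [1,[-0.15,6.5,0.25],0]
  ]
}}

```text
t: 14.08
tool_pos: [589.8, -78.0, 135.5]
orientation: [-2.158, -2.282, -0.001]
force: [0.0, 0.3, -2.5]
opening: 21.5
```

>>> {"fn": "play_rows", "kwargs": {
  "motion": [
    [1,[0,0.3,0],0],
    [1,[0,0.8,0],0],
    [1,[0,1.3,0],0],
    [1,[0,1.4,0],0],
    [1,[0,1.4,0],0]
  ]
}}

```text
t: 14.7
tool_pos: [602.9, -77.4, 135.8]
orientation: [-2.158, -2.283, -0.0]
force: [0.3, -0.6, -2.2]
opening: 21.0
```

```bash
python3 go.py 603 -77.3 136 93.2; python3 - <<'E'
from h import *
f=snap("wrist","w9.png",scale=1.5);np.save("w9.npy",f,allow_pickle=True)
f=snap("side","s9.png",(190,150,330,255),5)
E
```

```text
[602.88 -77.37 135.82] 93.21749443194567 tilt [-0.  0. -1.]
(array([ 0.01,  0.01, -0.02]), np.float64(0.0))
```

View pics/w9.png

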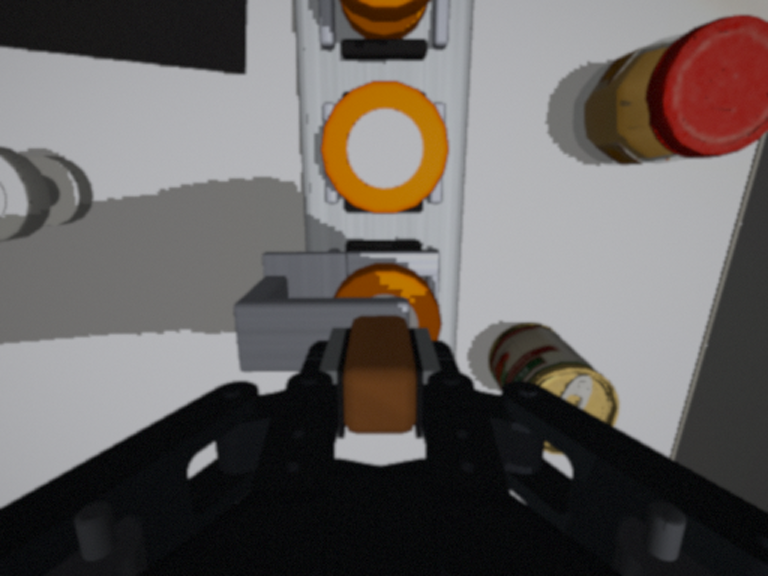

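View pics/s9.png

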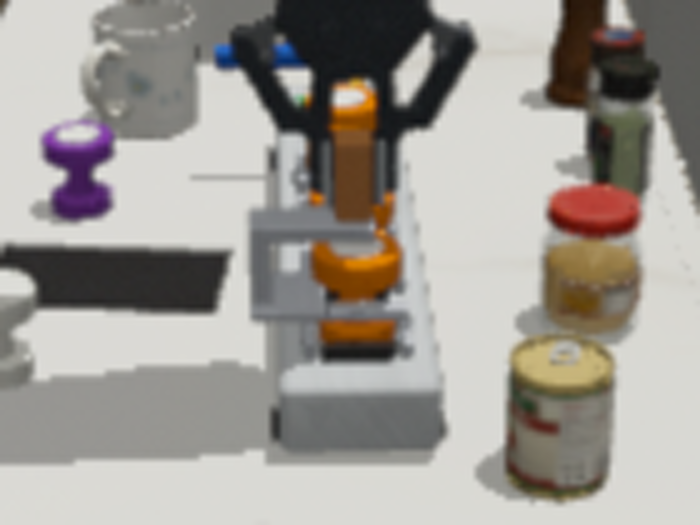

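>>> {"fn": "play_rows", "kwargs": {
  "motion": [
    [1,[0,0,-0.5],0],
    [1,[0,0,-1],0],
    [1,[0,0,-1.4],0],
    [1,[0,0,-1.8],0],
    [1,[0,0,-2.2],0]
  ]
}}

```text
t: 15.42
tool_pos: [601.8, -77.5, 156.9]
orientation: [-2.157, -2.281, 0.003]
force: [-0.2, -1.0, -3.1]
opening: 21.6
```

>>> {"fn": "play_rows", "kwargs": {
  "motion": [
    [1,[0,0,-0.5],0],
    [1,[0,0,-1.2],0],
    [1,[0,0,-2.2],0],
    [1,[0,0,-3.2],0],
    [1,[0,0,-3.8],0]
  ]
}}

```text
t: 16.05
tool_pos: [603.3, -77.3, 197.1]
orientation: [2.158, 2.282, 0.001]
force: [-0.3, 0.6, -2.6]
opening: 21.3
```

```bash
python3 - <<'E'
from h import *
print(pose()[0],state()["force"],state()["opening"])
f=snap("wrist","w10.png",scale=1)
f=snap("side","s10.png",(190,130,330,255),5)
E
```

```text
[603.28 -77.34 197.06] [-0.35  0.56 -2.63] 21.332614573516437
```

View pics/w10.png

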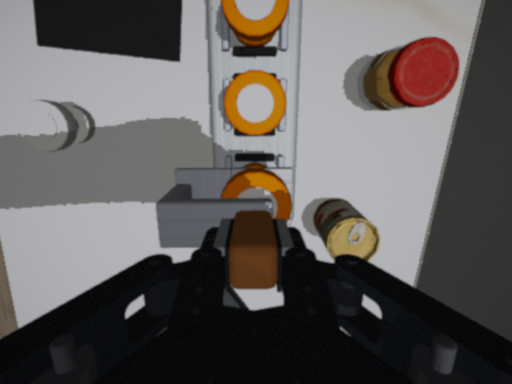

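View pics/s10.png

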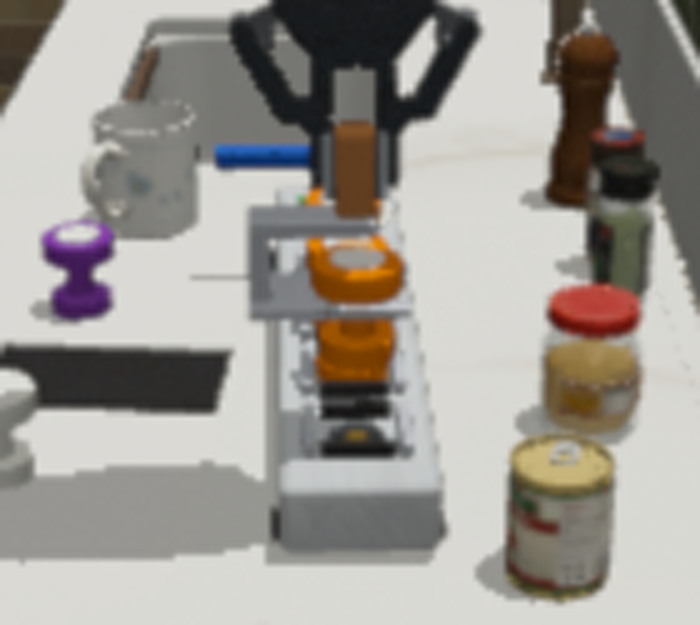

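```bash
python3 go.py 434.4 -394.2 205 36.5; 
```

```text
[603.37 -77.32 196.88] 93.21323185404708 tilt [ 0. -0. -1.]
(array([-30.69, -18.65,  -0.81]), np.float64(0.99))
```

>>> {"fn": "play_rows", "kwargs": {
  "motion": [
    [1,[-0.6,-0.4,-0.2],0.02],
    [1,[-2.1,-1.3,-0.4],0.07],
    [1,[-4.3,-2.6,-0.6],0.14],
    [1,[-6.7,-4.1,-0.8],0.22],
    [1,[-9.2,-5.6,-0.8],0.3]
  ]
}}

```text
t: 16.77
tool_pos: [550.7, -175.3, 204.1]
orientation: [2.482, 1.925, -0.001]
force: [1.0, -0.4, -2.6]
opening: 21.8
```

```bash
python3 go.py 434.4 -394.2 205 36.5; 
```

```text
[ 550.71 -175.34  204.06] 75.58852366437692 tilt [ 0. -0. -1.]
(array([-24.09,  -5.82,  -0.09]), np.float64(0.682))
```

>>> {"fn": "play_rows", "kwargs": {
  "motion": [
    [1,[-2.7,-0.65,0],0.08],
    [1,[-5.4,-1.3,0],0.16],
    [1,[-8.1,-1.95,0],0.24],
    [1,[-10.8,-2.6,0],0.32],
    [1,[-13.2,-3.2,0],0.4]
  ]
}}

```text
t: 17.4
tool_pos: [488.3, -294.5, 203.8]
orientation: [2.814, 1.396, -0.0]
force: [-0.2, -0.4, -3.1]
opening: 21.4
```

```bash
python3 go.py 434.4 -394.2 205 36.5; 
```

```text
[ 488.28 -294.53  203.78] 52.77244400381267 tilt [-0. -0. -1.]
(array([-11.2 ,   1.74,  -0.12]), np.float64(0.284))
```

>>> {"fn": "play_rows", "kwargs": {
  "motion": [
    [1,[-2.4,0.4,0],0.06],
    [1,[-5,0.8,0],0.12],
    [1,[-7.7,1.2,0],0.19],
    [1,[-9.9,1.5,0],0.25],
    [1,[-11.2,1.7,0],0.284]
  ]
}}

```text
t: 18.02
tool_pos: [434.5, -394.2, 203.7]
orientation: [-2.983, -0.986, 0.0]
force: [0.4, -0.1, -3.3]
opening: 21.5
```

```bash
python3 - <<'E'
from h import *
f=snap("wrist","w11.png",scale=1.5);np.save("w11.npy",f,allow_pickle=True)
f=snap("side","s11.png",scale=1.5)
f=snap("top","t11.png",scale=1.5);np.save("t11.npy",f,allow_pickle=True)
E
python3 go.py 434.4 -394.2 205 36.5;
```

```text
[ 435.47 -392.74  203.69] 36.79901317852686 tilt [ 0.  0. -1.]
(array([-0.17,  0.05, -0.13]), np.float64(0.005))
```

View pics/w11.png

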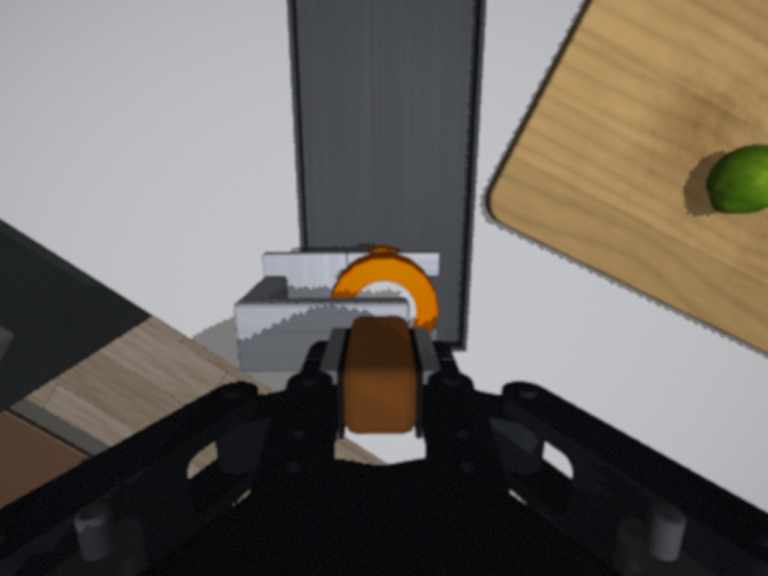

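View pics/s11.png

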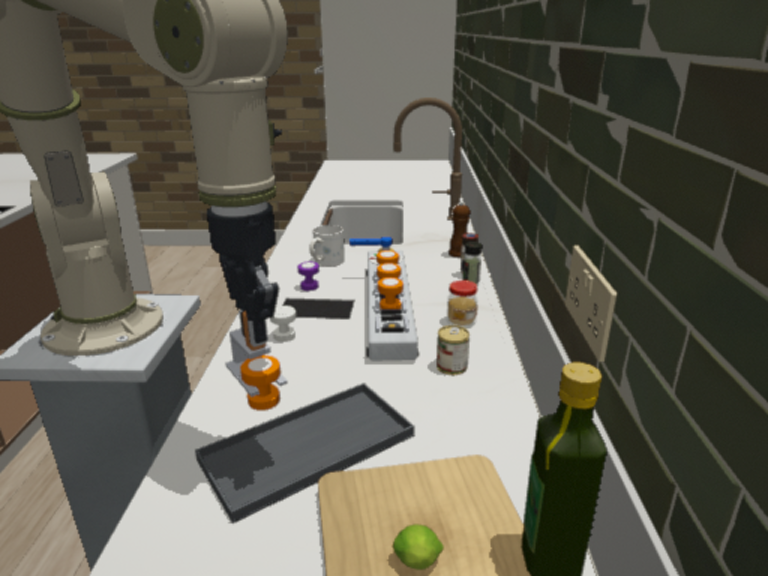

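View pics/t11.png

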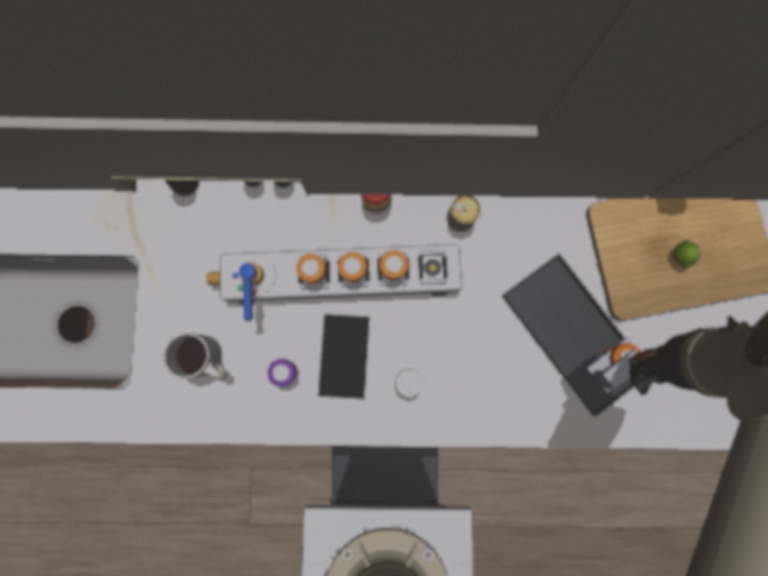

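```bash
python3 - <<'E'
from h import *
f=np.load("t11.npy",allow_pickle=True).item()
cv2.imwrite("pics/t11c.png",cv2.resize(f["image"][150:290,320:460,::-1],None,fx=5,fy=5,interpolation=cv2.INTER_CUBIC))
W=cloud(f);z=W[...,2];im=f["image"]
m=(im.max(2)<80)&(z>-5)&(z<30)&(W[...,1]<-150)&(W[...,0]>330)&(W[...,0]<700)
c,_=cv2.findContours(m.astype(np.uint8),0,2); c=max(c,key=cv2.contourArea);r=cv2.minAreaRect(c);b=cv2.boxPoints(r);print("tray",b,[world(f,u,v,18)[:2] for u,v in b],world(f,*r[0],18))
E
```

```text
tray [[335.55 197.04]
 [373.55 169.01]
 [433.28 249.98]
 [395.28 278.  ]] [array([ 555.01, -219.95]), array([ 640.13, -334.3 ]), array([ 404.68, -500.56]), array([ 324.35, -387.39])] [ 479.26 -361.34   18.  ]
```

View pics/t11c.png

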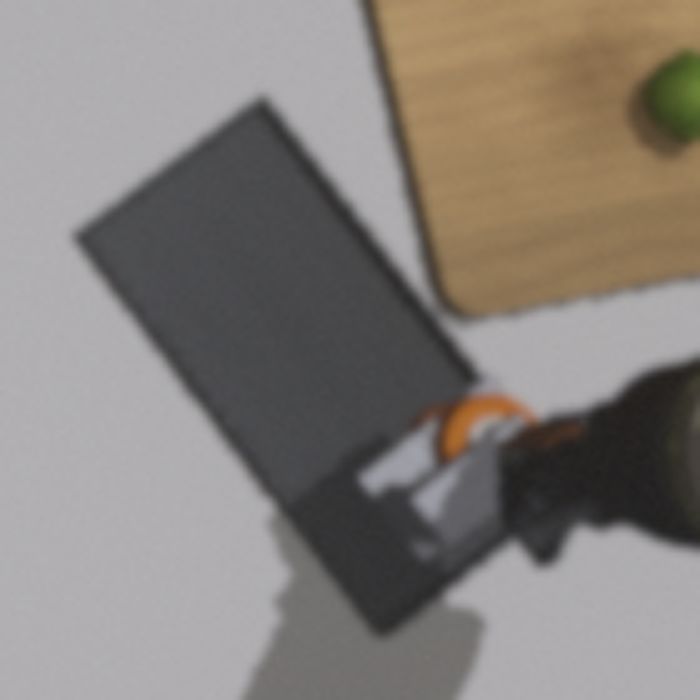

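```bash
python3 - <<'E'
from h import *
f=np.load("w11.npy",allow_pickle=True).item()
for u,v in [(465,348),(472,200),(481,40),(291,20),(298,150),(303,235)]:
    print(u,v,world(f,u/1.5,v/1.5,20))
f=np.load("t11.npy",allow_pickle=True).item()
for u,v in [(72,236),(263,97),(383,636)]: print(world(f,320+u/5-.4,150+v/5-.4,20))
E
python3 go.py 401 -418.7 205 36
```

```text
465 348 [ 413.44 -503.34   20.  ]
472 200 [ 513.66 -427.31   20.  ]
481 40 [ 603.75 -360.25   20.  ]
291 20 [ 533.43 -244.41   20.  ]
298 150 [ 463.45 -296.9    20.  ]
303 235 [ 411.65 -336.19   20.  ]
[ 555.43 -214.95   20.  ]
[ 639.7  -329.62   20.  ]
[ 327.96 -389.36   20.  ]
[ 435.47 -392.74  203.69] 36.79901317852686 tilt [ 0.  0. -1.]
(array([-4.32,  0.01, -0.13]), np.float64(0.014))
```

```bash
python3 go.py 408.4 -418.7 110 36.8
```

```text
[ 435.47 -392.74  203.69] 36.79901317852686 tilt [ 0.  0. -1.]
(array([-3.72,  0.46,  9.37]), np.float64(-0.0))
```

>>> {"fn": "play_rows", "kwargs": {
  "motion": [
    [1,[-1.5,0.2,0],0],
    [1,[-3,0.4,0],0],
    [1,[-3.7,0.45,1.5],0],
    [1,[-3.7,0.45,4],0],
    [1,[-3.7,0.45,6],0]
  ]
}}

```text
t: 18.8
tool_pos: [407.7, -418.1, 141.7]
orientation: [-2.979, -0.991, 0.001]
force: [0.6, 0.3, -2.7]
opening: 21.2
```

```bash
python3 go.py 408.4 -418.7 90 36.8
```

```text
[ 407.73 -418.11  141.72] 36.807411794753065 tilt [-0.  0. -1.]
(array([0.02, 0.09, 5.17]), np.float64(0.0))
```

>>> {"fn": "play_rows", "kwargs": {
  "motion": [
    [1,[0,0,1.5],0],
    [1,[0,0,3],0],
    [1,[0,0,4.2],0],
    [1,[0,0,4.9],0],
    [1,[0,0,5.2],0]
  ]
}}

```text
t: 19.42
tool_pos: [408.8, -418.4, 91.7]
orientation: [2.981, 0.993, 0.0]
force: [-1.0, 0.1, -1.9]
opening: 21.4
```

```bash
python3 - <<'E'
from h import *
f=snap("wrist","w12.png",scale=1.5);np.save("w12.npy",f,allow_pickle=True)
f=snap("side","s12.png",(100,200,320,360),3.5)
print(pose()[0],state()['force'])
E
```

```text
[ 408.79 -418.38   91.89] [-0.45  0.4  -2.32]
```

View pics/w12.png

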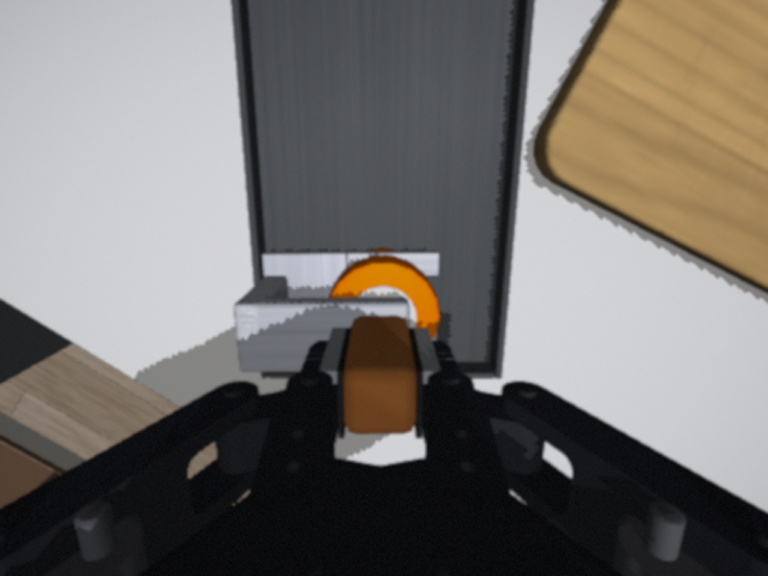

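View pics/s12.png

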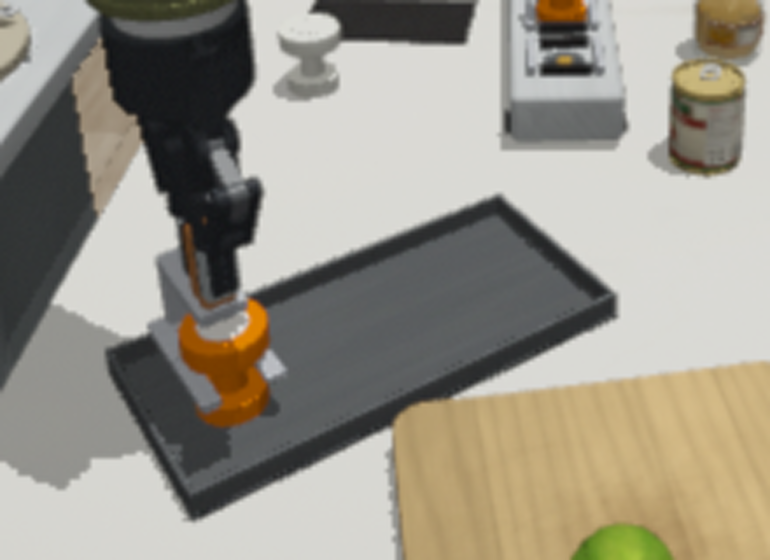

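>>> {"fn": "play_rows", "kwargs": {
  "motion": [
    [1,[0,-0.5,0],0],
    [1,[0,-2,0],0],
    [1,[0,-4,0],0],
    [1,[0,-6,0],0],
    [1,[0,-7,0],0]
  ]
}}

```text
t: 20.15
tool_pos: [366.3, -361.6, 92.3]
orientation: [2.98, 0.993, -0.0]
force: [0.0, -0.1, -2.1]
opening: 21.3
```

>>> {"fn": "play_rows", "kwargs": {
  "motion": [
    [1,[0,0,-1],0],
    [1,[0,0,-4],0],
    [1,[0,0,-7],0],
    [1,[0,0,-9],0],
    [1,[0,0,-10],0]
  ]
}}

```text
t: 20.78
tool_pos: [367.6, -363.3, 193.9]
orientation: [2.978, 0.991, 0.002]
force: [0.3, -0.4, -2.8]
opening: 21.5
```

```bash
python3 - <<'E'
from h import *
f=snap("side","s13.png",(100,200,320,360),3.5)
print(pose()[0],state()['force'])
E
python3 go.py 520 -6 165 93.2
```

```text
[ 367.72 -363.32  194.36] [-0.84 -0.78 -1.53]
[ 367.72 -363.32  194.36] 36.82340269874764 tilt [ 0. -0. -1.]
(array([ 33.61, -19.48,   2.94]), np.float64(-0.984))
```

View pics/s13.png

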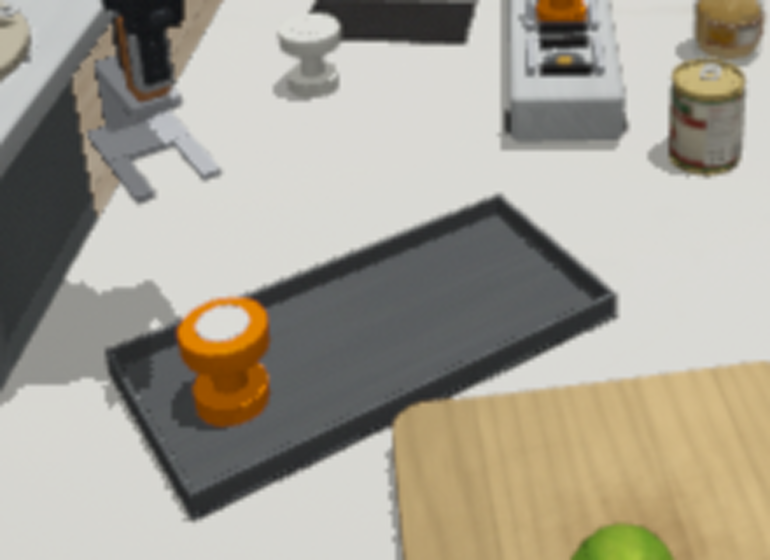

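>>> {"fn": "play_rows", "kwargs": {
  "motion": [
    [1,[2,-1.2,0],-0.06],
    [1,[6,-3.5,0],-0.18],
    [1,[10,-5.8,0.5],-0.3],
    [1,[14,-8.1,1],-0.42],
    [1,[18,-10.4,1.5],-0.54]
  ]
}}

```text
t: 21.45
tool_pos: [448.6, -168.5, 176.0]
orientation: [-2.601, -1.759, 0.0]
force: [0.7, -0.6, -2.7]
opening: 20.9
```

```bash
python3 go.py 521 -7.5 165 93.2
```

```text
[ 448.61 -168.47  176.  ] 68.14121264453583 tilt [-0.  0. -1.]
(array([17.64,  0.73,  1.1 ]), np.float64(-0.437))
```

>>> {"fn": "play_rows", "kwargs": {
  "motion": [
    [1,[4.3,0.2,0.5],-0.11],
    [1,[8.7,0.4,1],-0.22],
    [1,[13,0.55,1],-0.33],
    [1,[16.3,0.7,1],-0.41],
    [1,[17.6,0.7,1],-0.437]
  ]
}}

```text
t: 22.08
tool_pos: [521.3, -7.5, 166.2]
orientation: [-2.158, -2.281, -0.001]
force: [0.5, -0.0, -3.1]
opening: 21.4
```

>>> {"fn": "play_rows", "kwargs": {
  "motion": [
    [1,[0,0,0.8],0],
    [1,[0,0,1.8],0],
    [1,[0,0,2.6],0],
    [1,[0,0,2.8],0],
    [1,[0,0,2.8],0]
  ]
}}

```text
t: 22.7
tool_pos: [521.4, -11.3, 138.7]
orientation: [-2.167, -2.274, 0.0]
force: [0.2, 0.2, -2.5]
opening: 21.5
```

```bash
cat > chk.py <<'E'
from caps import *
import sys
n=sys.argv[1]
f=snap("wrist",n+".png",scale=1.5);np.save(n+".npy",f,allow_pickle=True)
caps(f); p,y,R=pose(f["s"]); print("tcp",p,np.degrees(y),f["s"]["force"],f["s"]["opening"])
W=cloud(f);z=W[...,2]
# tine in tool coords (puller axes: x=tool y, y=tool x)
T=(W-p)@R
s=(T[...,1]>8)&(T[...,1]<28)&(T[...,0]>10)&(T[...,0]<30)&(T[...,2]>45)&(T[...,2]<65)
P=T[s]
print("tine",len(P),"tx edges",np.percentile(P[:,0],[2,98]) if len(P) else 0,"mid(-20)",np.percentile(P[:,0],[2,98]).mean()-20,"hook z below tcp",P[:,2].mean())
E
python3 go.py 599 -3.1 136 93.2; python3 chk.py w14
```

```text
[521.39 -11.25 138.73] 92.76990337265961 tilt [-0.  0. -1.]
(array([0.44, 7.79, 0.27]), np.float64(-0.008))
[381.51  89.58] 6048 mean [595.36  71.14 108.39] ray@z [595.55  71.43 108.  ] hsv [ 47.26 161.36 214.41]
[368.77 205.91] 4426 mean [599.42  -2.4  108.36] ray@z [599.59  -2.3  108.  ] hsv [ 45.51 162.82 215.01]
tcp [521.39 -11.25 138.73] 92.76990337265961 [ 0.16  0.19 -2.53] 21.531022326580192
tine 433 tx edges [14.68 26.01] mid(-20) 0.3453125378500488 hook z below tcp 55.69897071532315
```

View pics/w14.png

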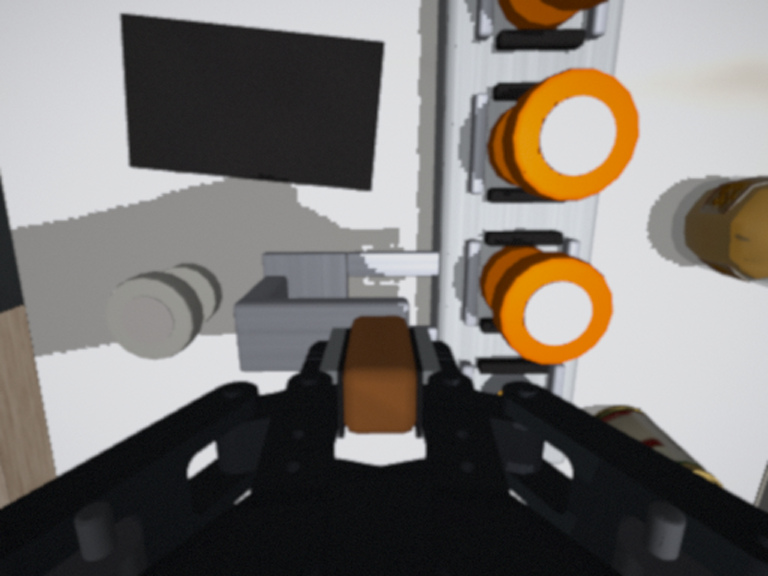

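>>> {"fn": "play_rows", "kwargs": {
  "motion": [
    [1,[0,0,0],0],
    [1,[0,0,0],0],
    [1,[0,0,0],0],
    [1,[0,0,0],0],
    [1,[0,0,0],0]
  ]
}}

```text
t: 23.38
tool_pos: [521.5, -10.9, 138.9]
orientation: [2.166, 2.275, 0.0]
force: [0.4, -0.4, -2.1]
opening: 21.2
```

```bash
python3 go.py 599 -3.1 136 93.2; python3 chk.py w15
```

```text
[521.52 -10.87 138.85] 92.80928808054313 tilt [ 0.  0. -1.]
(array([0.4 , 7.78, 0.29]), np.float64(-0.007))
[381.2   90.43] 6021 mean [595.38  71.09 108.46] ray@z [595.59  71.39 108.  ] hsv [ 46.97 161.38 214.57]
[368.52 206.47] 4402 mean [599.5   -2.39 108.41] ray@z [599.69  -2.31 108.  ] hsv [ 45.74 162.37 215.3 ]
tcp [521.52 -10.87 138.85] 92.80928808054313 [ 0.41 -0.44 -2.11] 21.243108213244998
tine 433 tx edges [14.74 26.02] mid(-20) 0.3801328416616485 hook z below tcp 55.71646246821404
```

>>> {"fn": "play_rows", "kwargs": {
  "motion": [
    [1,[0.3,0.3,0.25],-0.007],
    [1,[0.43,2.2,0.25],-0.007],
    [1,[0.43,4.2,0.25],-0.007],
    [1,[0.43,6,0.25],-0.007],
    [1,[0.43,6.4,0.25],-0.007]
  ]
}}

```text
t: 24.05
tool_pos: [585.9, -3.0, 135.8]
orientation: [-2.157, -2.283, -0.001]
force: [-0.2, -0.6, -1.4]
opening: 21.0
```

>>> {"fn": "play_rows", "kwargs": {
  "motion": [
    [1,[0,0.3,0],0],
    [1,[0,0.8,0],0],
    [1,[0,1.2,0],0],
    [1,[0,1.4,0],0],
    [1,[0,1.4,0],0]
  ]
}}

```text
t: 24.68
tool_pos: [599.2, -2.6, 136.3]
orientation: [-2.158, -2.283, -0.0]
force: [0.3, -0.3, -2.4]
opening: 21.5
```

```bash
python3 go.py 599 -2.7 136 93.2; python3 - <<'E'
from h import *
f=snap("side","s16.png",(190,130,330,255),5)
E
```

```text
[599.22  -2.64 136.33] 93.20900945177262 tilt [ 0.  0. -1.]
(array([-0.  , -0.02,  0.03]), np.float64(0.0))
```

View pics/s16.png

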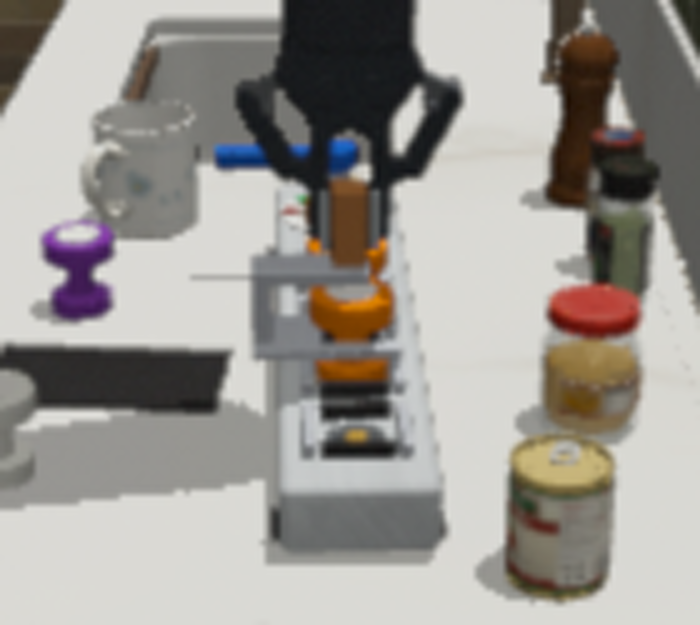

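Hooked under the head of cap at side pixel (350,310). Pull.

>>> {"fn": "play_rows", "kwargs": {
  "motion": [
    [1,[0,0,-0.5],0],
    [1,[0,0,-1],0],
    [1,[0,0,-1.4],0],
    [1,[0,0,-1.8],0],
    [1,[0,0,-2.2],0]
  ]
}}

```text
t: 25.35
tool_pos: [598.3, -2.7, 157.8]
orientation: [-2.157, -2.282, 0.002]
force: [0.1, -1.3, -2.7]
opening: 21.1
```

>>> {"fn": "play_rows", "kwargs": {
  "motion": [
    [1,[0,0,-0.5],0],
    [1,[0,0,-1.3],0],
    [1,[0,0,-2.5],0],
    [1,[0,0,-4],0],
    [1,[0,0,-4.6],0]
  ]
}}

```text
t: 25.98
tool_pos: [599.8, -2.5, 206.2]
orientation: [2.157, 2.282, 0.003]
force: [0.5, 1.0, -3.0]
opening: 21.4
```

```bash
python3 chk.py w17; python3 - <<'E'
from h import *
f=snap("side","s17.png",(190,130,330,255),4)
E
python3 go.py 460.8 -379.5 205 36.8
```

```text
[253.12  17.39] 2199 mean [593.3  135.14 108.25] ray@z [593.29 135.31 108.  ] hsv [ 46.5  161.59 184.05]
[253.07 102.95] 2971 mean [596.88  71.06 108.41] ray@z [596.86  71.25 108.  ] hsv [ 46.08 154.66 197.87]
[493.89 264.31] 1498 mean [844.44 -69.59 108.15] ray@z [844.63 -68.49 108.  ] hsv [30.99  5.87 58.14]
tcp [599.85  -2.49 206.25] 93.20977433781052 [ 0.53  0.99 -2.98] 21.420831418032687
tine 266 tx edges [14.77 26.12] mid(-20) 0.4466539724560761 hook z below tcp 54.91781289430476
[599.67  -2.57 205.48] 93.20708613422383 tilt [ 0. -0. -1.]
(array([-36.86, -15.97,   0.05]), np.float64(0.984))
```

View pics/s17.png

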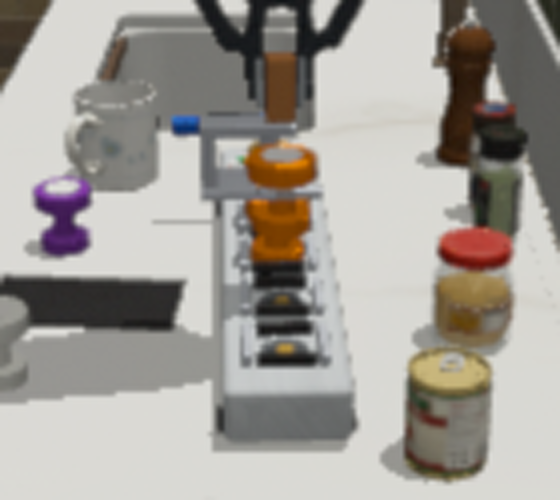

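>>> {"fn": "play_rows", "kwargs": {
  "motion": [
    [1,[-0.8,-0.3,0],0.02],
    [1,[-2.5,-1.1,0],0.07],
    [1,[-5,-2.2,0],0.14],
    [1,[-8,-3.5,0],0.21],
    [1,[-11.3,-4.9,0],0.3]
  ]
}}

```text
t: 26.7
tool_pos: [555.3, -120.5, 203.9]
orientation: [-2.481, -1.927, 0.001]
force: [0.4, 0.6, -2.8]
opening: 21.0
```

```bash
python3 go.py 460.8 -379.5 205 36.8
```

```text
[ 555.32 -120.52  203.92] 75.69190533137687 tilt [-0. -0. -1.]
(array([-27.43,  -2.76,  -0.11]), np.float64(0.679))
```

>>> {"fn": "play_rows", "kwargs": {
  "motion": [
    [1,[-3.3,-0.33,0],0.08],
    [1,[-6.6,-0.66,0],0.16],
    [1,[-9.9,-1,0],0.24],
    [1,[-13.2,-1.33,0],0.32],
    [1,[-16.3,-1.65,0],0.4]
  ]
}}

```text
t: 27.32
tool_pos: [499.9, -274.8, 204.2]
orientation: [-2.815, -1.396, 0.001]
force: [-0.6, -0.0, -1.9]
opening: 21.4
```

```bash
python3 go.py 460.8 -379.5 205 36.8
```

```text
[ 499.91 -274.8   204.15] 52.74572701185965 tilt [-0. -0. -1.]
(array([-10.7 ,   3.23,  -0.08]), np.float64(0.278))
```

>>> {"fn": "play_rows", "kwargs": {
  "motion": [
    [1,[-3,0.9,0],0.08],
    [1,[-6,1.8,0],0.15],
    [1,[-8.5,2.6,0],0.21],
    [1,[-10.2,3.1,0],0.26],
    [1,[-10.7,3.2,0],0.278]
  ]
}}

```text
t: 27.95
tool_pos: [462.0, -378.3, 204.0]
orientation: [-2.979, -0.997, 0.0]
force: [-0.3, 0.4, -3.9]
opening: 21.2
```

>>> {"fn": "play_rows", "kwargs": {
  "motion": [
    [1,[0,0,0],0],
    [1,[0,0,1],0],
    [1,[0,0,3],0],
    [1,[0,0,4],0],
    [1,[0,0,4],0]
  ]
}}

```text
t: 28.58
tool_pos: [462.3, -376.3, 163.3]
orientation: [-2.975, -1.002, 0.001]
force: [-0.5, 0.5, -3.0]
opening: 21.5
```

```bash
python3 chk.py w18; python3 - <<'E'
from h import *
f=snap("side","s18.png",(100,170,320,360),3)
f=snap("top","t18.png",(320,150,460,290),4)
E
python3 go.py 460.8 -379.5 90 36.8
```

```text
[217.32 179.2 ] 1780 mean [ 461.51 -344.53  107.86] ray@z [ 461.62 -344.54  108.  ] hsv [109.75  22.28 164.6 ]
tcp [ 462.28 -376.32  163.25] 37.23578570245032 [-0.5   0.47 -2.95] 21.45871611535801
tine 261 tx edges [15.71 27.06] mid(-20) 1.3885557773242923 hook z below tcp 54.697712393377564
[ 463.02 -377.25  165.03] 37.193497075964316 tilt [ 0. -0. -1.]
(array([-0.31,  0.04,  7.5 ]), np.float64(0.007))
```

View pics/s18.png

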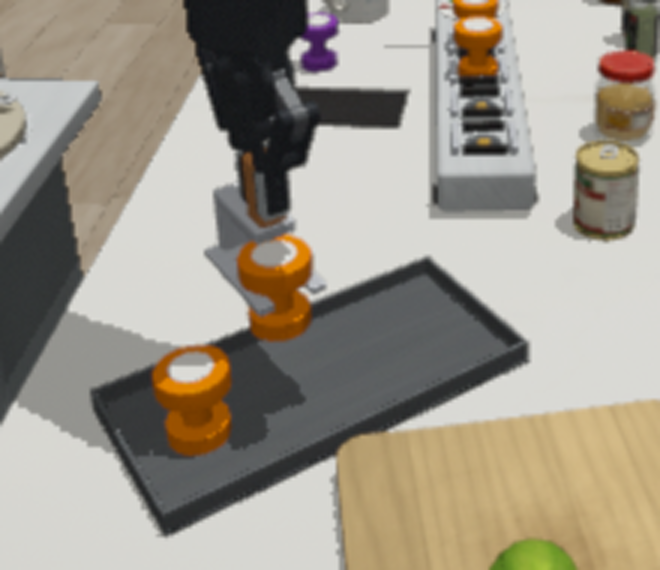

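View pics/w18.png

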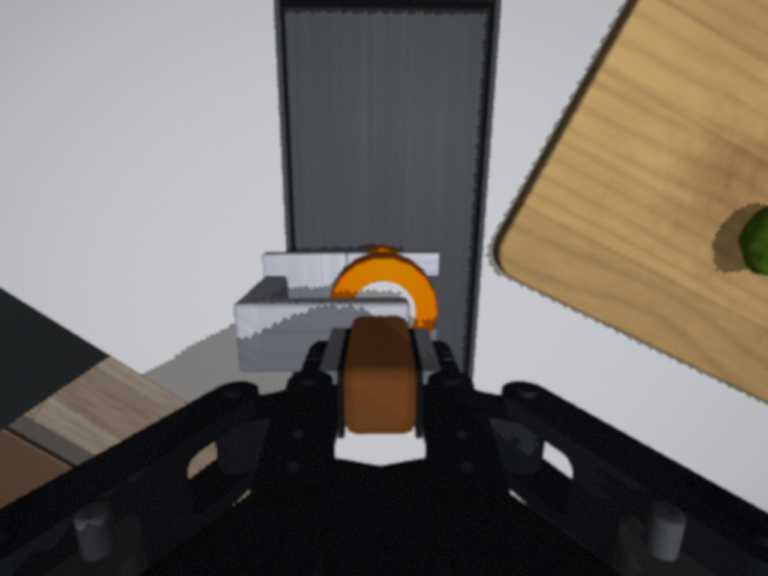

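>>> {"fn": "play_rows", "kwargs": {
  "motion": [
    [1,[-0.2,0,2],0],
    [1,[-0.2,0,4],0],
    [1,[-0.2,0,5.8],0],
    [1,[-0.2,0,7],0],
    [1,[-0.2,0,7.4],0]
  ]
}}

```text
t: 29.35
tool_pos: [460.9, -378.3, 89.7]
orientation: [-2.977, -1.001, 0.0]
force: [-0.4, 1.1, -2.2]
opening: 21.7
```

>>> {"fn": "play_rows", "kwargs": {
  "motion": [
    [1,[0,0,0],0],
    [1,[0,-1.5,0],0],
    [1,[0,-3.5,0],0],
    [1,[0,-5.5,0],0],
    [1,[0,-7,0],0]
  ]
}}

```text
t: 29.98
tool_pos: [418.8, -322.3, 91.3]
orientation: [2.976, 1.001, 0.001]
force: [0.3, -0.3, -2.2]
opening: 21.3
```

>>> {"fn": "play_rows", "kwargs": {
  "motion": [
    [1,[0,0,-1],0],
    [1,[0,0,-4],0],
    [1,[0,0,-7],0],
    [1,[0,0,-8.5],0],
    [1,[0,0,-9],0]
  ]
}}

```text
t: 30.6
tool_pos: [419.3, -323.2, 181.5]
orientation: [2.976, 1.001, 0.002]
force: [-0.1, 0.5, -3.2]
opening: 20.8
```

```bash
python3 - <<'E'
from h import *
f=snap("side","s19.png",(100,170,320,360),3)
E
python3 go.py 516.5 67.3 165 93.2
```

```text
[ 419.04 -323.05  181.19] 37.16570868745637 tilt [ 0. -0. -1.]
(array([ 31.35, -25.22,   1.62]), np.float64(-0.978))
```

View pics/s19.png

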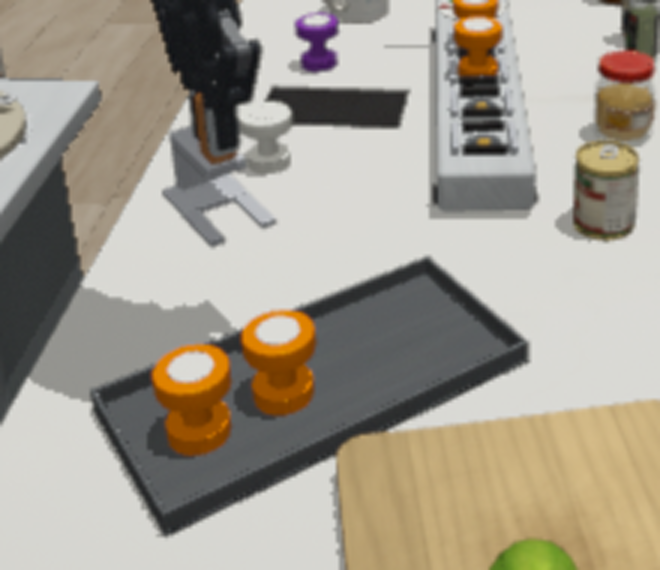

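Two caps stand in the tray. Next cap (y≈72).

>>> {"fn": "play_rows", "kwargs": {
  "motion": [
    [1,[2,-1.6,0],-0.06],
    [1,[6,-4.8,0],-0.18],
    [1,[10,-8,0.5],-0.3],
    [1,[14,-11.3,1],-0.42],
    [1,[18,-14.5,1.5],-0.54]
  ]
}}

```text
t: 31.28
tool_pos: [473.9, -95.5, 164.3]
orientation: [-2.596, -1.767, 0.001]
force: [0.8, -1.0, -2.1]
opening: 21.2
```

```bash
python3 go.py 516.5 67.3 165 93.2
```

```text
[473.95 -95.5  164.29] 68.46996596330735 tilt [-0.  0. -1.]
(array([16.71, -2.02, -0.07]), np.float64(-0.432))
```

>>> {"fn": "play_rows", "kwargs": {
  "motion": [
    [1,[4.3,-0.5,0],-0.11],
    [1,[8.7,-1,0],-0.22],
    [1,[13,-1.6,0],-0.33],
    [1,[16,-1.9,0],-0.41],
    [1,[16.9,-2,0],-0.437]
  ]
}}

```text
t: 31.9
tool_pos: [518.0, 69.4, 164.6]
orientation: [-2.15, -2.288, -0.0]
force: [-0.1, -0.1, -2.2]
opening: 21.2
```

>>> {"fn": "play_rows", "kwargs": {
  "motion": [
    [1,[0,0,0.8],0],
    [1,[0,0,1.8],0],
    [1,[0,0,2.6],0],
    [1,[0,0,2.7],0],
    [1,[0,0,2.7],0]
  ]
}}

```text
t: 32.52
tool_pos: [518.9, 65.7, 138.4]
orientation: [2.16, 2.281, 0.0]
force: [0.0, 0.3, -3.1]
opening: 21.3
```

```bash
python3 go.py 594.6 71.7 136 93.2; python3 chk.py w20;python3 go.py 594.6 71.7 136 93.2
```

```text
[518.94  65.67 138.39] 93.12216413422058 tilt [ 0.  0. -1.]
(array([0.19, 7.59, 0.24]), np.float64(-0.001))
[379.05  93.63] 6005 mean [591.18 146.1  108.44] ray@z [591.38 146.4  108.  ] hsv [ 47.22 160.72 218.68]
[365.92 209.39] 4379 mean [595.25  72.57 108.41] ray@z [595.44  72.64 108.  ] hsv [ 45.51 162.16 218.97]
tcp [518.94  65.67 138.39] 93.12216413422058 [ 0.02  0.32 -3.06] 21.322938566371857
tine 432 tx edges [14.72 25.98] mid(-20) 0.349770181039208 hook z below tcp 55.671589736679984
[519.08  65.78 138.59] 93.12897826071061 tilt [ 0.  0. -1.]
(array([0.18, 7.57, 0.26]), np.float64(-0.001))
```

>>> {"fn": "play_rows", "kwargs": {
  "motion": [
    [1,[0.2,0.3,0.25],0],
    [1,[0.22,2.2,0.25],0],
    [1,[0.22,4.2,0.25],0],
    [1,[0.22,5.8,0.25],0],
    [1,[0.22,6.2,0.25],0]
  ]
}}

```text
t: 33.2
tool_pos: [581.4, 71.8, 135.6]
orientation: [-2.159, -2.281, -0.001]
force: [0.2, 2.0, -2.1]
opening: 21.3
```

>>> {"fn": "play_rows", "kwargs": {
  "motion": [
    [1,[0,0.3,0],0],
    [1,[0,0.8,0],0],
    [1,[0,1.2,0],0],
    [1,[0,1.4,0],0],
    [1,[0,1.4,0],0]
  ]
}}

```text
t: 33.83
tool_pos: [594.7, 72.3, 135.8]
orientation: [-2.159, -2.282, -0.0]
force: [0.1, -0.3, -1.6]
opening: 21.1
```

```bash
python3 go.py 594.7 72.2 136 93.2; python3 - <<'E'
from h import *
f=snap("side","s21.png",(190,130,330,255),4)
E
```

```text
[594.68  72.31 135.83] 93.1504941486312 tilt [-0.  0. -1.]
(array([-0.01,  0.  , -0.02]), np.float64(-0.001))
```

View pics/s21.png

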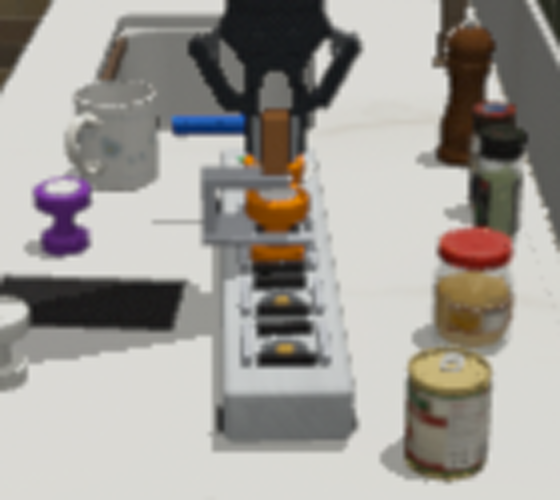

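>>> {"fn": "play_rows", "kwargs": {
  "motion": [
    [1,[0,0,-0.5],0],
    [1,[0,0,-1],0],
    [1,[0,0,-1.4],0],
    [1,[0,0,-1.8],0],
    [1,[0,0,-2.2],0]
  ]
}}

```text
t: 34.5
tool_pos: [593.7, 72.1, 157.0]
orientation: [-2.158, -2.28, 0.003]
force: [-0.3, 0.5, -3.5]
opening: 21.2
```

>>> {"fn": "play_rows", "kwargs": {
  "motion": [
    [1,[0,0,-0.5],0],
    [1,[0,0,-1.3],0],
    [1,[0,0,-2.5],0],
    [1,[0,0,-4],0],
    [1,[0,0,-4.6],0]
  ]
}}

```text
t: 35.12
tool_pos: [595.3, 72.6, 205.8]
orientation: [2.158, 2.281, 0.003]
force: [0.7, -0.1, -2.8]
opening: 21.5
```

```bash
python3 chk.py w22; python3 - <<'E'
from h import *
f=snap("side","s22.png",(190,100,330,255),4)
E
python3 go.py 515 -339 205 36.8
```

```text
[496.25  25.4 ] 1481 mean [783.02 216.2  105.55] ray@z [781.08 215.52 108.  ] hsv [36.29 67.74 23.84]
[253.41 103.19] 2974 mean [592.69 146.   108.46] ray@z [592.68 146.2  108.  ] hsv [ 46.34 154.54 200.7 ]
[495.93 273.99] 1305 mean [844.42  -4.73 108.18] ray@z [844.64  -3.91 108.  ] hsv [28.35  6.33 58.7 ]
tcp [595.3   72.62 205.76] 93.15572387768073 [ 0.74 -0.12 -2.75] 21.499031671472558
tine 344 tx edges [14.75 26.06] mid(-20) 0.40299845131218603 hook z below tcp 55.10133782802796
[595.16  72.53 205.03] 93.15313099363823 tilt [ 0.  0. -1.]
(array([-40.65, -10.27,   0.  ]), np.float64(0.984))
```

View pics/s22.png

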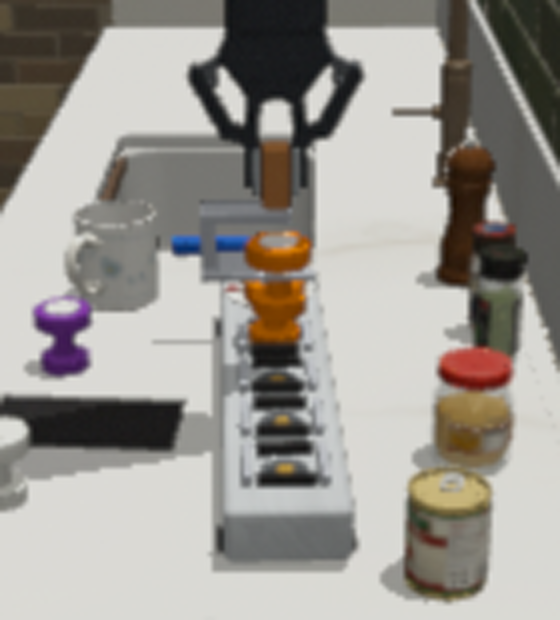

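>>> {"fn": "play_rows", "kwargs": {
  "motion": [
    [1,[-0.8,-0.2,0],0.02],
    [1,[-2.5,-0.6,0],0.06],
    [1,[-5.2,-1.3,0],0.13],
    [1,[-8.5,-2.1,0],0.21],
    [1,[-12,-3,0],0.29]
  ]
}}

```text
t: 35.85
tool_pos: [570.5, -51.6, 203.4]
orientation: [-2.472, -1.939, 0.001]
force: [0.5, 0.2, -2.7]
opening: 21.3
```

```bash
python3 go.py 515 -338.5 205 36.8
```

```text
[570.48 -51.65 203.39] 76.23214962567917 tilt [-0. -0. -1.]
(array([-29.18,   1.44,  -0.16]), np.float64(0.688))
```

>>> {"fn": "play_rows", "kwargs": {
  "motion": [
    [1,[-3.5,0.15,0],0.08],
    [1,[-7,0.35,0],0.16],
    [1,[-10.5,0.5,0],0.25],
    [1,[-14,0.7,0],0.33],
    [1,[-17.3,0.85,0],0.41]
  ]
}}

```text
t: 36.48
tool_pos: [538.4, -222.0, 203.6]
orientation: [-2.815, -1.395, 0.001]
force: [1.0, -0.6, -3.3]
opening: 21.2
```

```bash
python3 go.py 515 -338.5 205 36.8
```

```text
[ 538.41 -221.99  203.62] 52.71114398215305 tilt [-0. -0. -1.]
(array([-10.69,   5.2 ,  -0.14]), np.float64(0.278))
```

>>> {"fn": "play_rows", "kwargs": {
  "motion": [
    [1,[-3,1.5,0],0.08],
    [1,[-6,2.9,0],0.15],
    [1,[-8.5,4.1,0],0.22],
    [1,[-10.2,5,0],0.27],
    [1,[-10.7,5.2,0],0.285]
  ]
}}

```text
t: 37.1
tool_pos: [516.2, -337.4, 203.5]
orientation: [-2.983, -0.985, 0.0]
force: [0.1, 0.3, -2.5]
opening: 21.7
```

>>> {"fn": "play_rows", "kwargs": {
  "motion": [
    [1,[0,0,0],0],
    [1,[0,0,1],0],
    [1,[0,0,3],0],
    [1,[0,0,4],0],
    [1,[0,0,4],0]
  ]
}}

```text
t: 37.72
tool_pos: [516.2, -335.3, 162.8]
orientation: [-2.979, -0.991, 0.002]
force: [-0.4, -0.1, -2.6]
opening: 21.2
```

```bash
python3 - <<'E'
from h import *
f=snap("side","s23.png",(100,170,320,360),3)
f=snap("wrist","w23.png",scale=1)
E
python3 go.py 515 -338.5 91 36.8
```

```text
[ 516.88 -335.93  164.28] 36.74609853526104 tilt [ 0. -0. -1.]
(array([-0.3 ,  0.09,  7.33]), np.float64(-0.001))
```

View pics/s23.png

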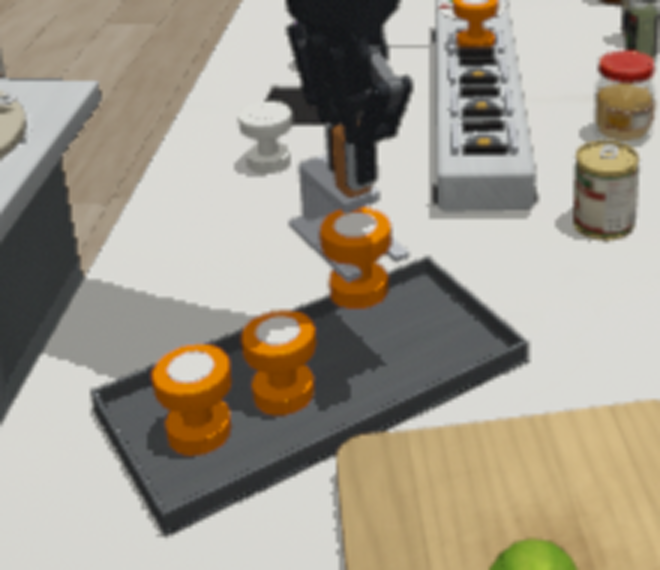

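>>> {"fn": "play_rows", "kwargs": {
  "motion": [
    [1,[-0.1,0.1,2],0],
    [1,[-0.1,0.1,4],0],
    [1,[-0.1,0.1,5.8],0],
    [1,[-0.1,0.1,7],0],
    [1,[-0.1,0.1,7.3],0]
  ]
}}

```text
t: 38.45
tool_pos: [516.2, -337.4, 90.2]
orientation: [-2.981, -0.989, 0.0]
force: [0.1, 0.5, -3.0]
opening: 21.5
```

>>> {"fn": "play_rows", "kwargs": {
  "motion": [
    [1,[0,0,0],0],
    [1,[0,-1.5,0],0],
    [1,[0,-3.5,0],0],
    [1,[0,-5.5,0],0],
    [1,[0,-7,0],0]
  ]
}}

```text
t: 39.08
tool_pos: [474.6, -281.0, 91.8]
orientation: [2.98, 0.99, 0.001]
force: [-0.8, -0.4, -2.3]
opening: 21.5
```

>>> {"fn": "play_rows", "kwargs": {
  "motion": [
    [1,[0,0,-1],0],
    [1,[0,0,-4],0],
    [1,[0,0,-7],0],
    [1,[0,0,-8.5],0],
    [1,[0,0,-9],0]
  ]
}}

```text
t: 39.7
tool_pos: [475.0, -282.0, 181.8]
orientation: [2.981, 0.988, 0.002]
force: [0.3, -0.0, -2.8]
opening: 21.3
```

```bash
python3 - <<'E'
from h import *
f=snap("side","s24.png",(100,170,320,360),3)
E
python3 go.py 512.6 142.1 165 93.2
```

```text
[ 474.78 -281.83  181.57] 36.70052959745286 tilt [ 0. -0. -1.]
(array([ 28.37, -31.73,   1.66]), np.float64(-0.986))
```

View pics/s24.png

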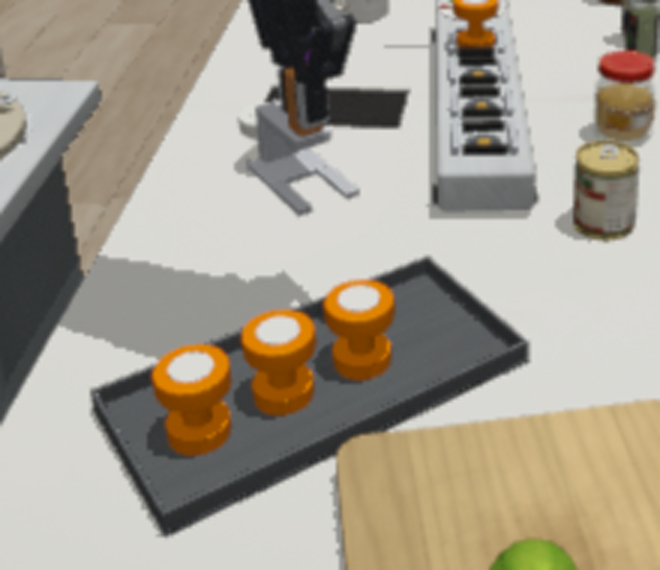

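>>> {"fn": "play_rows", "kwargs": {
  "motion": [
    [1,[1.7,-1.9,0],-0.06],
    [1,[5,-5.7,0],-0.18],
    [1,[8.6,-9.6,0.5],-0.3],
    [1,[12.2,-13.6,1],-0.42],
    [1,[15.8,-17.6,1.5],-0.54]
  ]
}}

```text
t: 40.38
tool_pos: [495.0, -43.1, 164.8]
orientation: [-2.604, -1.756, 0.001]
force: [1.5, -0.2, -2.8]
opening: 21.5
```

```bash
python3 go.py 512.6 142.1 165 93.2
```

```text
[494.97 -43.13 164.77] 68.00501185474383 tilt [-0.  0. -1.]
(array([17.84, -5.3 , -0.02]), np.float64(-0.44))
```

>>> {"fn": "play_rows", "kwargs": {
  "motion": [
    [1,[4.5,-1.3,0],-0.11],
    [1,[9,-2.7,0],-0.22],
    [1,[13.5,-4,0],-0.33],
    [1,[16.8,-5,0],-0.41],
    [1,[17.9,-5.4,0],-0.44]
  ]
}}

```text
t: 41.0
tool_pos: [512.5, 143.8, 165.1]
orientation: [-2.155, -2.283, 0.0]
force: [-0.1, -1.2, -2.3]
opening: 21.5
```

>>> {"fn": "play_rows", "kwargs": {
  "motion": [
    [1,[0,0,0.8],0],
    [1,[0,0,1.8],0],
    [1,[0,0,2.6],0],
    [1,[0,0,2.7],0],
    [1,[0,0,2.7],0]
  ]
}}

```text
t: 41.62
tool_pos: [514.1, 139.9, 138.9]
orientation: [2.166, 2.276, 0.0]
force: [0.1, 0.1, -2.1]
opening: 21.1
```

```bash
python3 chk.py w25;python3 go.py 590.6 146.7 136 93.2
```

```text
[332.76  22.85] 5063 mean [555.39 257.99 104.02] ray@z [554.43 256.84 108.  ] hsv [108.86 220.47 170.85]
[366.81 207.66] 4375 mean [591.08 147.49 108.38] ray@z [591.26 147.58 108.  ] hsv [ 45.74 163.22 196.89]
tcp [514.1  139.89 138.88] 92.83087321450331 [ 0.13  0.14 -2.1 ] 21.067176923268153
tine 426 tx edges [14.73 26.05] mid(-20) 0.3911653641588586 hook z below tcp 55.73267205733976
[514.18 140.1  139.08] 92.84471102846246 tilt [ 0.  0. -1.]
(array([0.28, 7.67, 0.31]), np.float64(-0.006))
```

>>> {"fn": "play_rows", "kwargs": {
  "motion": [
    [1,[0.25,0.3,0.3],-0.006],
    [1,[0.32,2.2,0.3],-0.006],
    [1,[0.32,4.2,0.3],-0.006],
    [1,[0.32,5.9,0.3],-0.006],
    [1,[0.32,6.3,0.3],-0.006]
  ]
}}

```text
t: 42.3
tool_pos: [577.6, 146.7, 135.5]
orientation: [-2.158, -2.282, -0.001]
force: [-0.3, 0.0, -3.0]
opening: 20.8
```

>>> {"fn": "play_rows", "kwargs": {
  "motion": [
    [1,[0,0.3,0],0],
    [1,[0,0.8,0],0],
    [1,[0,1.2,0],0],
    [1,[0,1.4,0],0],
    [1,[0,1.4,0],0]
  ]
}}

```text
t: 42.92
tool_pos: [590.8, 147.3, 135.8]
orientation: [-2.158, -2.283, -0.0]
force: [-1.4, 0.2, -3.0]
opening: 21.3
```

```bash
python3 go.py 590.6 147.1 136 93.2; python3 - <<'E'
from h import *
f=snap("side","s26.png",(190,130,330,255),4)
E
```

```text
[590.78 147.35 135.82] 93.20685100677362 tilt [-0.  0. -1.]
(array([-0.02, -0.02, -0.02]), np.float64(0.0))
```

View pics/s26.png

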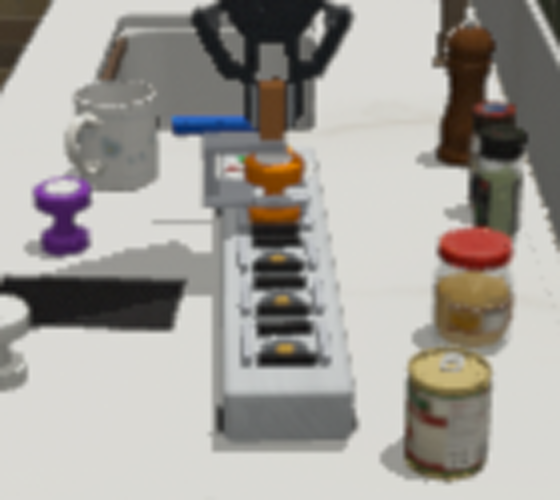

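>>> {"fn": "play_rows", "kwargs": {
  "motion": [
    [1,[0,0,-0.5],0],
    [1,[0,0,-1],0],
    [1,[0,0,-1.4],0],
    [1,[0,0,-1.8],0],
    [1,[0,0,-2.2],0]
  ]
}}

```text
t: 43.6
tool_pos: [589.8, 147.1, 157.0]
orientation: [-2.157, -2.282, 0.003]
force: [-0.2, -0.6, -4.1]
opening: 21.3
```

>>> {"fn": "play_rows", "kwargs": {
  "motion": [
    [1,[0,0,-0.5],0],
    [1,[0,0,-1.3],0],
    [1,[0,0,-2.5],0],
    [1,[0,0,-4],0],
    [1,[0,0,-4.6],0]
  ]
}}

```text
t: 44.22
tool_pos: [591.3, 147.8, 205.8]
orientation: [2.157, 2.282, 0.003]
force: [0.0, 0.0, -3.6]
opening: 21.3
```

```bash
python3 chk.py w27; python3 - <<'E'
from h import *
f=snap("side","s27.png",(190,80,330,255),3)
f=snap("top","t27.png",(320,150,460,290),4);np.save("t27.npy",f,allow_pickle=True)
E
python3 go.py 569 -297.5 205 36.8
```

```text
[496.49  45.44] 1483 mean [783.33 277.25 105.55] ray@z [781.36 276.72 108.  ] hsv [ 47.42 145.26  72.75]
[216.7   53.91] 2544 mean [556.35 258.42 103.98] ray@z [556.87 257.7  108.  ] hsv [109.03 215.65 170.04]
[483.67 119.03] 1800 mean [788.79 219.45 105.68] ray@z [786.87 219.5  108.  ] hsv [35.01 63.28 26.46]
[497.31 281.27] 1183 mean [844.43  62.66 108.05] ray@z [844.52  63.36 108.  ] hsv [23.56  8.15 55.63]
tcp [591.32 147.75 205.8 ] 93.21184995421521 [ 0.01  0.02 -3.62] 21.281557577114732
tine 354 tx edges [14.74 26.01] mid(-20) 0.3745944225316613 hook z below tcp 55.06000886682009
[590.89 147.38 204.17] 93.20629068068945 tilt [ 0.  0. -1.]
(array([-44.3 ,  -4.67,  -0.08]), np.float64(0.984))
```

View pics/s27.png

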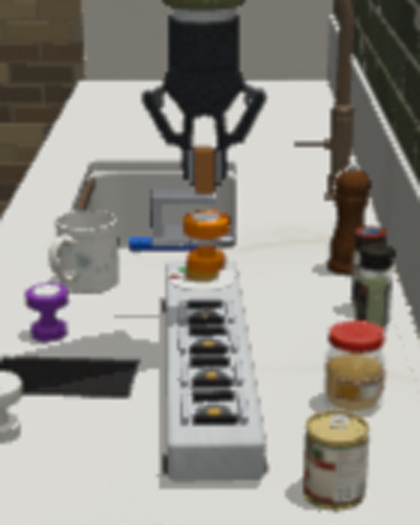

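View pics/t27.png

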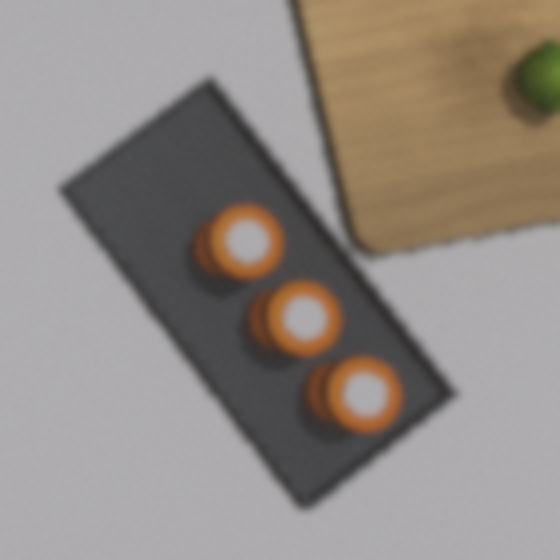

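>>> {"fn": "play_rows", "kwargs": {
  "motion": [
    [1,[-0.8,-0.1,0],0.02],
    [1,[-2.7,-0.3,0],0.06],
    [1,[-5.7,-0.6,0],0.13],
    [1,[-9.2,-1,0],0.21],
    [1,[-12.9,-1.4,0],0.29]
  ]
}}

```text
t: 45.0
tool_pos: [583.5, 14.9, 203.5]
orientation: [2.471, 1.94, -0.001]
force: [-0.2, -0.0, -2.2]
opening: 21.2
```

```bash
python3 go.py 569 -297.9 205 36.8
```

```text
[583.55  14.94 203.54] 76.27895649648974 tilt [-0. -0. -1.]
(array([-30.74,   6.01,  -0.15]), np.float64(0.689))
```

>>> {"fn": "play_rows", "kwargs": {
  "motion": [
    [1,[-3.7,0.7,0],0.08],
    [1,[-7.4,1.4,0],0.16],
    [1,[-11.1,2.2,0],0.25],
    [1,[-14.8,2.9,0],0.33],
    [1,[-18.3,3.6,0],0.41]
  ]
}}

```text
t: 45.62
tool_pos: [575.6, -171.8, 203.6]
orientation: [2.815, 1.395, -0.001]
force: [0.2, -0.5, -3.2]
opening: 21.4
```

```bash
python3 go.py 569 -297.9 205 36.8
```

```text
[ 575.64 -171.76  203.6 ] 52.73762006999907 tilt [-0. -0. -1.]
(array([-10.44,   7.11,  -0.14]), np.float64(0.278))
```

>>> {"fn": "play_rows", "kwargs": {
  "motion": [
    [1,[-3,2,0],0.08],
    [1,[-6,4.1,0],0.15],
    [1,[-8.5,5.8,0],0.22],
    [1,[-10,6.8,0],0.27],
    [1,[-10.5,7.2,0],0.285]
  ]
}}

```text
t: 46.25
tool_pos: [571.0, -296.7, 203.5]
orientation: [-2.982, -0.987, 0.0]
force: [0.3, 0.2, -2.9]
opening: 21.5
```

>>> {"fn": "play_rows", "kwargs": {
  "motion": [
    [1,[0,0,0],0],
    [1,[0,0,1],0],
    [1,[0,0,3],0],
    [1,[0,0,4],0],
    [1,[0,0,4],0]
  ]
}}

```text
t: 46.88
tool_pos: [570.7, -295.0, 162.7]
orientation: [-2.979, -0.992, 0.002]
force: [-0.0, -0.6, -2.0]
opening: 21.2
```

```bash
python3 - <<'E'
from h import *
f=snap("side","s28.png",(100,170,320,360),3)
E
python3 go.py 569 -297.9 91 36.8
```

```text
[ 571.13 -295.3   163.73] 36.817132498683414 tilt [-0.  0. -1.]
(array([-0.33,  0.08,  7.27]), np.float64(0.0))
```

View pics/s28.png

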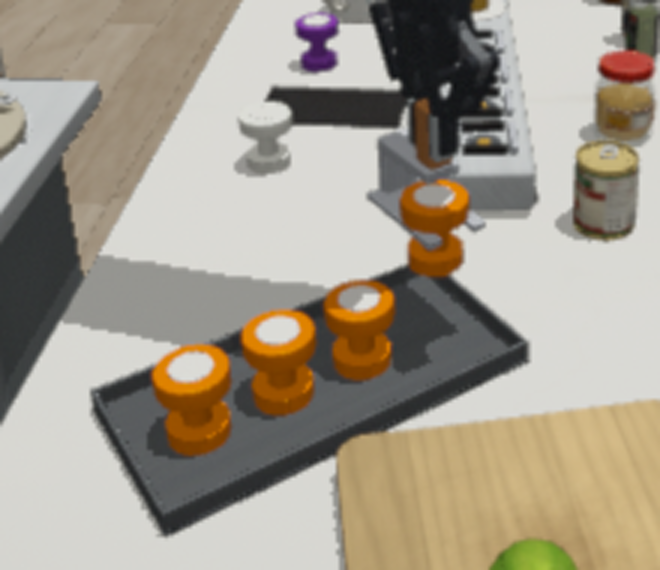

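>>> {"fn": "play_rows", "kwargs": {
  "motion": [
    [1,[-0.2,0.1,2],0],
    [1,[-0.2,0.1,4],0],
    [1,[-0.2,0.1,5.8],0],
    [1,[-0.2,0.1,7],0],
    [1,[-0.2,0.1,7.3],0]
  ]
}}

```text
t: 47.55
tool_pos: [569.8, -297.6, 89.8]
orientation: [-2.98, -0.991, 0.001]
force: [0.1, 0.5, -2.3]
opening: 20.9
```

>>> {"fn": "play_rows", "kwargs": {
  "motion": [
    [1,[0,0,0],0],
    [1,[0,-1.5,0],0],
    [1,[0,-3.5,0],0],
    [1,[0,-5.5,0],0],
    [1,[0,-7,0],0]
  ]
}}

```text
t: 48.18
tool_pos: [528.4, -241.1, 91.8]
orientation: [2.98, 0.991, 0.002]
force: [-0.5, 0.5, -1.6]
opening: 21.3
```

>>> {"fn": "play_rows", "kwargs": {
  "motion": [
    [1,[0,0,-1],0],
    [1,[0,0,-4],0],
    [1,[0,0,-7],0],
    [1,[0,0,-8.5],0],
    [1,[0,0,-9],0]
  ]
}}

```text
t: 48.8
tool_pos: [528.8, -242.3, 181.9]
orientation: [2.98, 0.99, 0.002]
force: [-0.5, 0.5, -3.0]
opening: 21.0
```

```bash
python3 - <<'E'
from h import *
f=snap("side","s29.png",(100,170,320,360),3)
E
python3 go.py 450 91 180 90
```

```text
[ 528.53 -242.18  181.58] 36.750629635427956 tilt [ 0. -0. -1.]
(array([ 13.64, -31.39,   0.16]), np.float64(-0.929))
```

View pics/s29.png

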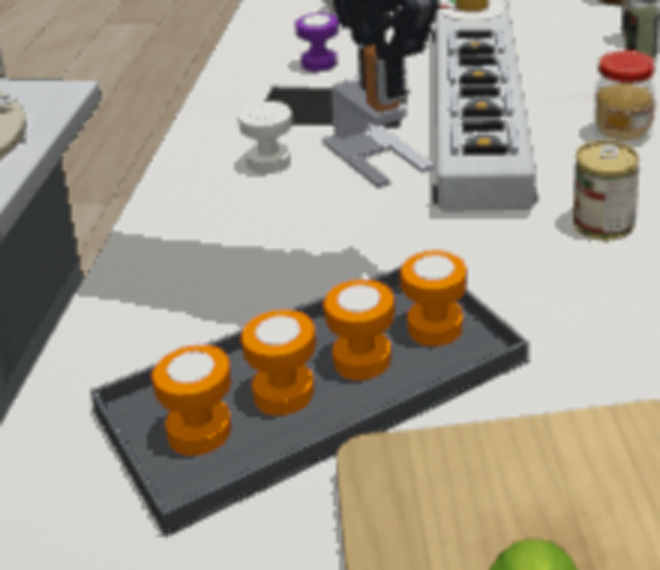

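All four in the tray. Now return the puller to the mat (origin ≈ (450, 91)).

>>> {"fn": "play_rows", "kwargs": {
  "motion": [
    [1,[1,-2.2,0],-0.06],
    [1,[2.8,-6.5,0],-0.18],
    [1,[4.7,-10.8,0],-0.31],
    [1,[6.6,-15.2,0],-0.44],
    [1,[8.5,-19.5,0],-0.57]
  ]
}}

```text
t: 49.48
tool_pos: [478.5, -33.3, 179.8]
orientation: [-2.578, -1.794, 0.002]
force: [0.5, 0.6, -1.9]
opening: 21.0
```

```bash
python3 go.py 450 91 180 89
```

```text
[478.47 -33.28 179.8 ] 69.67446894526633 tilt [-0.  0. -1.]
(array([10.67, -6.99, -0.02]), np.float64(-0.337))
```

>>> {"fn": "play_rows", "kwargs": {
  "motion": [
    [1,[3.3,-2.2,0],-0.1],
    [1,[6.6,-4.3,0],-0.2],
    [1,[9,-5.9,0],-0.29],
    [1,[10.4,-6.9,0],-0.33],
    [1,[10.7,-7,0],-0.34]
  ]
}}

```text
t: 50.1
tool_pos: [451.5, 90.6, 180.7]
orientation: [-2.241, -2.201, 0.0]
force: [-0.1, 1.0, -2.4]
opening: 21.3
```

>>> {"fn": "play_rows", "kwargs": {
  "motion": [
    [1,[0,0,0],0],
    [1,[0,0,2],0],
    [1,[0,0,4.5],0],
    [1,[0,0,6],0],
    [1,[0,0,6],0]
  ]
}}

```text
t: 50.72
tool_pos: [451.1, 89.3, 120.0]
orientation: [-2.243, -2.198, 0.002]
force: [0.9, -1.3, -2.2]
opening: 21.1
```

```bash
python3 chk.py w30;python3 go.py 450 91 66 89
```

```text
[198.8  217.57] 3536 mean [419.45  94.87 110.  ] ray@z [419.1   94.18 108.  ] hsv [112.    19.35 114.38]
tcp [451.11  89.31 119.96] 88.83450739514774 [ 0.86 -1.32 -2.25] 21.149534270002007
tine 430 tx edges [14.82 26.06] mid(-20) 0.4355619995151514 hook z below tcp 55.66286625315587
[451.69  89.75 120.86] 88.8666415034969 tilt [-0.  0. -1.]
(array([ 0.12, -0.17,  5.49]), np.float64(-0.002))
```

View pics/w30.png

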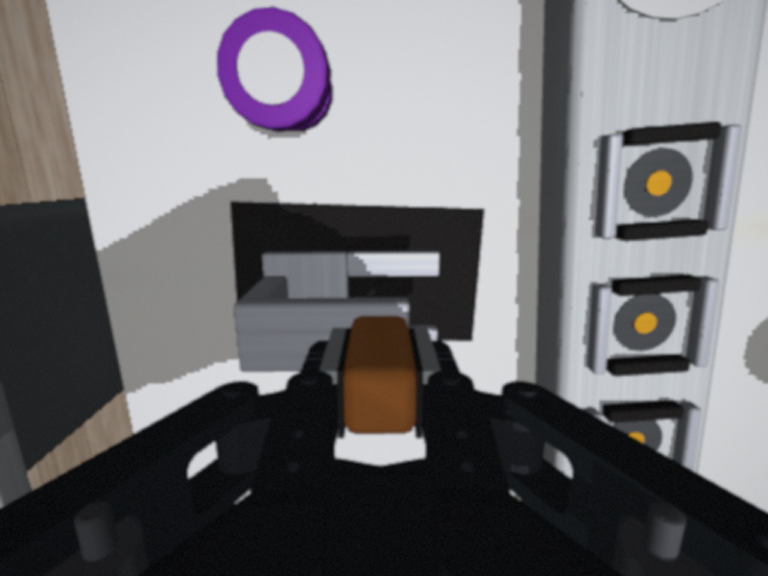

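>>> {"fn": "play_rows", "kwargs": {
  "motion": [
    [1,[0.1,-0.1,2],0],
    [1,[0.1,-0.1,4],0],
    [1,[0.1,-0.1,5],0],
    [1,[0.1,-0.1,5.3],0],
    [1,[0.1,-0.1,5.4],0]
  ]
}}

```text
t: 51.4
tool_pos: [451.2, 91.3, 67.4]
orientation: [2.242, 2.2, 0.001]
force: [1.2, 0.5, -2.5]
opening: 21.4
```

>>> {"fn": "play_rows", "kwargs": {
  "motion": [
    [1,[0,0,0],0],
    [1,[0,0,0.1],0],
    [1,[0,0,0.1],0],
    [1,[0,0,0.1],0],
    [1,[0,0,0.1],0]
  ]
}}

```text
t: 52.02
tool_pos: [450.6, 91.1, 65.8]
orientation: [-2.242, -2.2, -0.0]
force: [-0.6, 0.1, -2.4]
opening: 21.0
```

>>> {"fn": "play_rows", "kwargs": {
  "motion": [
    [1,[0,0,0.1],0],
    [1,[0,0,0.15],0],
    [1,[0,0,0.15],0],
    [1,[0,0,0.15],0],
    [1,[0,0,0.15],0]
  ]
}}

```text
t: 52.65
tool_pos: [450.7, 91.2, 64.9]
orientation: [2.242, 2.2, -0.0]
force: [-4.5, -1.5, 8.2]
opening: 21.2
```

Contact (+8 N). Release slowly and lift.

>>> {"fn": "play_rows", "kwargs": {
  "motion": [
    [3,[0,0,0],0],
    [5,[0,0,0],0],
    [6,[0,0,0],0],
    [6,[0,0,0],0],
    [6,[0,0,-0.5],0]
  ]
}}

```text
t: 53.28
tool_pos: [450.3, 91.1, 69.2]
orientation: [-2.242, -2.2, 0.001]
force: [0.3, 0.9, 0.5]
opening: 60.3
```

>>> {"fn": "play_rows", "kwargs": {
  "motion": [
    [6,[0,0,-2],0],
    [6,[0,0,-5],0],
    [6,[0,0,-9],0],
    [6,[0,0,-13],0],
    [6,[0,0,-15],0]
  ]
}}

```text
t: 53.9
tool_pos: [451.3, 91.6, 221.9]
orientation: [2.24, 2.199, 0.003]
force: [-0.8, -0.3, -0.2]
opening: 59.6
```

```bash
python3 - <<'E'
from h import *
f=snap("side","s31.png",(170,110,330,250),4)
f=snap("wrist","w31.png",scale=1.5);np.save("w31.npy",f,allow_pickle=True)
W=cloud(f);im=f["image"];hsv=cv2.cvtColor(im,cv2.COLOR_RGB2HSV)
t=(hsv[...,0]<15)&(hsv[...,1]>120)&(np.abs(W[...,0]-450)<30)&(np.abs(W[...,1]-92)<30)&(W[...,2]>98)&(W[...,2]<112)
print(W[t].mean(0))
f=snap("top","t31.png",(110,140,310,280),4);np.save("t31.npy",f,allow_pickle=True)
W=cloud(f);m=(np.abs(W[...,2]-104)<4);hsv=cv2.cvtColor(f["image"],cv2.COLOR_RGB2HSV);m&=(hsv[...,0]>100)&(hsv[...,0]<130)
P=W[m];print(P.mean(0),len(P));q=P[:,:2]-P[:,:2].mean(0);print(np.linalg.svd(q,full_matrices=False)[2][0],P.min(0),P.max(0))
E
python3 go.py 520 215 205 177
```

```text
[451.4   91.98 103.68]
[571.51 261.18 103.64] 157
[-1.   -0.08] [534.29 248.58 100.04] [599.75 275.85 107.65]
[451.17  91.28 220.18] 88.90624326511195 tilt [ 0. -0. -1.]
(array([12.5 ,  6.65,  1.52]), np.float64(-1.538))
```

View pics/s31.png

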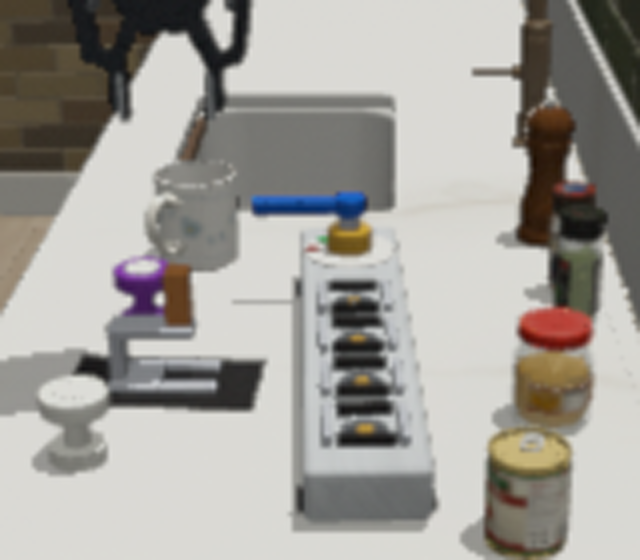

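View pics/w31.png

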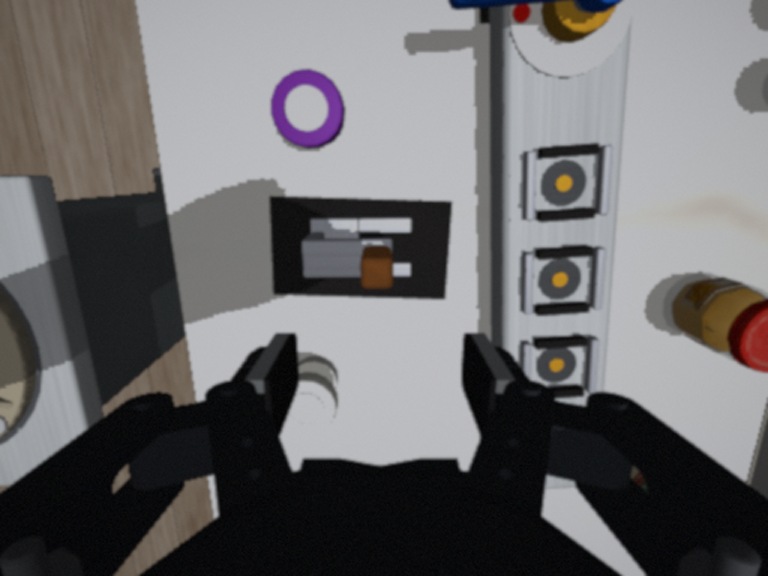

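```bash
python3 - <<'E'
from h import *
for n in ("w25","w27","t31","t5"):
    f=np.load(n+".npy",allow_pickle=True).item();W=cloud(f);hsv=cv2.cvtColor(f["image"],cv2.COLOR_RGB2HSV)
    m=(hsv[...,0]>100)&(hsv[...,0]<130)&(hsv[...,1]>120)&(np.abs(W[...,2]-104)<5)
    if n[0]=="t": m&=(W[...,2]>99)
    P=W[m]
    print(n,len(P),P.min(0),P.max(0))
    for x in range(500,606,10):
        q=P[np.abs(P[:,0]-x)<5]
        if len(q)>3: print("  ",x,q[:,1].min().round(1),q[:,1].max().round(1))
E
```

```text
w25 5547 [497.94 245.55  99.02] [600.34 272.02 106.87]
   500 248.0 261.6
   510 248.2 262.1
   520 248.8 263.5
   530 249.1 263.7
   540 249.8 264.4
   550 250.5 265.5
   560 250.9 266.0
   570 249.8 269.1
   580 245.6 271.4
   590 245.6 272.0
   600 250.0 270.6
w27 2950 [498.75 204.01  99.04] [798.05 290.44 107.83]
   500 248.8 261.8
   510 248.4 262.4
   520 249.0 263.0
   530 249.5 263.6
   540 250.1 264.1
   550 250.7 264.5
   560 251.3 266.5
   570 251.5 267.0
   580 245.5 273.4
   590 245.6 274.4
   600 248.7 271.2
t31 121 [536.85 248.58 100.27] [596.47 273.69 107.65]
   540 254.2 262.2
   550 255.0 266.7
   560 255.3 266.6
   570 253.2 266.6
   580 248.8 272.4
   590 248.6 273.7
t5 145 [523.56 248.8   99.26] [596.51 272.9  108.77]
   530 252.3 265.4
   540 254.6 262.9
   550 254.8 264.0
   560 255.2 266.3
   570 255.2 266.7
   580 248.9 272.9
   590 248.8 272.9
```

```bash
python3 go.py 530.5 206 205 183.2
```

```text
[451.17  91.28 220.18] 88.90624326511195 tilt [ 0. -0. -1.]
(array([11.62,  7.71,  1.52]), np.float64(-1.646))
```

>>> {"fn": "play_rows", "kwargs": {
  "motion": [
    [3,[1.1,0.8,0.2],-0.16],
    [0,[2.3,1.5,0.4],-0.33],
    [0,[3.5,2.3,0.6],-0.5],
    [0,[4.6,3.1,0.8],-0.67],
    [0,[5.8,3.9,0.8],-0.84]
  ]
}}

```text
t: 54.68
tool_pos: [490.2, 148.5, 209.7]
orientation: [-1.141, -2.925, 0.002]
force: [-0.3, 0.2, 0.3]
opening: 0.2
```

```bash
python3 go.py 530.5 206 205 183.2
```

```text
[490.18 148.5  209.72] 137.37450971981121 tilt [-0. -0. -1.]
(array([0.93, 6.96, 0.47]), np.float64(-0.8))
```

>>> {"fn": "play_rows", "kwargs": {
  "motion": [
    [0,[0.2,1.4,0.2],-0.16],
    [0,[0.4,2.8,0.3],-0.33],
    [0,[0.6,4.2,0.5],-0.5],
    [0,[0.8,5.6,0.5],-0.66],
    [0,[0.9,6.9,0.5],-0.8]
  ]
}}

```text
t: 55.3
tool_pos: [530.7, 205.4, 204.7]
orientation: [0.088, -3.138, 0.0]
force: [0.4, 1.0, -0.1]
opening: 0.1
```

>>> {"fn": "play_rows", "kwargs": {
  "motion": [
    [0,[0,0,2],0],
    [0,[0,0,5],0],
    [0,[0,0,8],0],
    [0,[0,0,9],0],
    [0,[0,0,9],0]
  ]
}}

```text
t: 55.92
tool_pos: [530.4, 204.5, 115.4]
orientation: [0.077, -3.139, 0.001]
force: [-0.0, 0.6, 1.7]
opening: -0.1
```

```bash
python3 - <<'E'
from h import *
f=snap("wrist","w32.png",scale=1)
f=snap("top","t32.png",(110,140,310,280),4)
E
python3 go.py 530.5 206 82 183.2
```

```text
[531.4  205.29 117.09] -177.16397643655478 tilt [ 0.  0. -1.]
(array([0.09, 0.08, 3.51]), np.float64(-0.006))
```

View pics/w32.png

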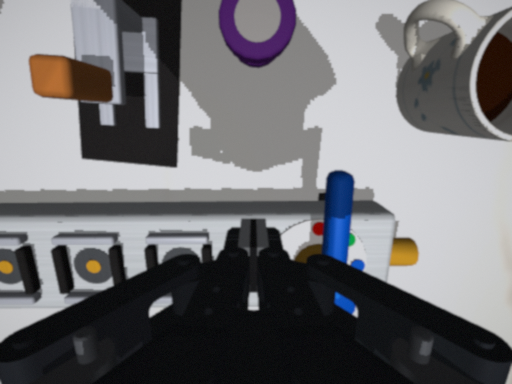

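>>> {"fn": "play_rows", "kwargs": {
  "motion": [
    [0,[0,0,1.5],0],
    [0,[0,0,3],0],
    [0,[0,0,3.5],0],
    [0,[0,0.5,3.5],0],
    [0,[0,0.5,3.5],0]
  ]
}}

```text
t: 56.65
tool_pos: [530.9, 211.1, 81.8]
orientation: [-0.08, 3.14, 0.001]
force: [-0.4, 0.5, 0.7]
opening: 0.0
```

```bash
python3 - <<'E'
from h import *
p,y,R=pose(); print(p,np.degrees(y))
A=np.array([587.5,259.5]);
for th,off in [(183,35),(183,23),(176,23),(168,23),(160,23),(152,23),(147,23),(142,23),(138.2,23)]:
    t=np.radians(th);u=np.array([np.cos(t),np.sin(t)]);tt=np.array([-u[1],u[0]])
    q=A+60*u+off*tt
    print(th,off,q,tgt(p,y,[*q,82],t))
E
```

```text
[530.87 211.06  81.78] -177.06435903793448
183 35 [529.41 221.41] (array([ 0.09,  1.04, -0.02]), np.float64(-0.001))
183 23 [528.79 233.39] (array([ 0.09,  2.24, -0.02]), np.float64(-0.001))
176 23 [526.04 240.74] (array([ 0.33,  2.99, -0.02]), np.float64(0.121))
168 23 [524.03 249.48] (array([ 0.49,  3.87, -0.02]), np.float64(0.261))
160 23 [523.25 258.41] (array([ 0.52,  4.77, -0.02]), np.float64(0.4))
152 23 [523.73 267.36] (array([ 0.43,  5.66, -0.02]), np.float64(0.54))
147 23 [524.65 272.89] (array([ 0.3 ,  6.21, -0.02]), np.float64(0.627))
142 23 [526.06 278.32] (array([ 0.14,  6.74, -0.02]), np.float64(0.714))
138.2 23 [527.44 282.35] (array([-0.02,  7.14, -0.02]), np.float64(0.781))
```

>>> {"fn": "play_rows", "kwargs": {
  "motion": [
    [0,[0.1,1,0],0],
    [0,[0.1,2.2,0],0],
    [0,[0.3,3,0],0.12],
    [0,[0.5,3.9,0],0.26],
    [0,[0.5,4.3,0],0.33]
  ]
}}

```text
t: 57.28
tool_pos: [523.1, 253.8, 81.5]
orientation: [-0.441, -3.11, 0.001]
force: [-1.5, -1.9, 1.9]
opening: -0.0
```

```bash
python3 - <<'E'
from h import *
grab_frame("side");grab_frame("side")
p,y,R=pose(); print(p,np.degrees(y),state()["force"])
A=np.array([587.5,259.5]);
for th,off in [(164,23),(160,23),(152,23),(147,23),(142,23),(138.2,23)]:
    t=np.radians(th);u=np.array([np.cos(t),np.sin(t)]);tt=np.array([-u[1],u[0]])
    q=A+60*u+off*tt
    print(th,off,q,tgt(p,y,[*q,82],t))
f=snap("wrist","w33.png",scale=1)
E
```

```text
[523.28 254.05  81.57] 164.0169527939888 [ 0.23 -0.21  0.55]
164 23 [523.48 253.93] (array([-0.02, -0.01, -0.04]), np.float64(0.0))
160 23 [523.25 258.41] (array([ 0.12,  0.42, -0.04]), np.float64(0.07))
152 23 [523.73 267.36] (array([ 0.32,  1.29, -0.04]), np.float64(0.21))
147 23 [524.65 272.89] (array([ 0.39,  1.85, -0.04]), np.float64(0.297))
142 23 [526.06 278.32] (array([ 0.4 ,  2.41, -0.04]), np.float64(0.384))
138.2 23 [527.44 282.35] (array([ 0.38,  2.84, -0.04]), np.float64(0.451))
```

View pics/w33.png

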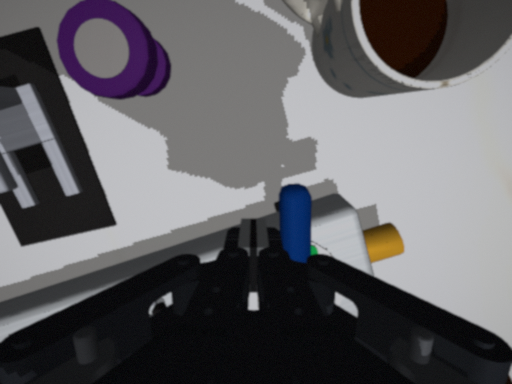

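>>> {"fn": "play_rows", "kwargs": {
  "motion": [
    [0,[0.12,0.4,0],0.07],
    [0,[0.25,0.9,0],0.15],
    [0,[0.35,1.4,0],0.23],
    [0,[0.4,1.9,0],0.3],
    [0,[0.4,2.2,0],0.36]
  ]
}}

```text
t: 58.05
tool_pos: [525.3, 275.3, 81.2]
orientation: [-0.987, -2.982, 0.001]
force: [-2.7, -1.4, 0.1]
opening: 0.1
```

```bash
cat > lev.py <<'E'
from h import *
import sys
grab_frame("side");grab_frame("side")
f=snap("wrist",sys.argv[1]+".png",scale=1);W=cloud(f);hsv=cv2.cvtColor(f["image"],cv2.COLOR_RGB2HSV)
p,y,R=pose(f["s"]); print(p,np.degrees(y),f["s"]["force"])
m=(hsv[...,0]>100)&(hsv[...,0]<130)&(hsv[...,1]>120)&(np.abs(W[...,2]-104)<3)&(np.hypot(W[...,0]-587.5,W[...,1]-259.5)<100)
P=W[m][:,:2];c=P.mean(0);d=np.linalg.svd(P-c,full_matrices=False)[2][0]
if (c-[587.5,259.5])@d<0:d=-d
a=np.arctan2(d[1],d[0]);v=c-[587.5,259.5];b=np.arctan2(v[1],v[0])
print(len(P),c,"dir deg",np.degrees(a),"from axis",np.degrees(b),"valve rad",np.radians(183.2)-a,np.radians(183.2)-b)
E
python3 lev.py w34
```

```text
[525.61 275.5   81.3 ] 143.43352045356883 [-0.74 -0.19  0.55]
1946 [526.03 300.24] dir deg 147.72082856832043 from axis 146.46658472738315 valve rad 0.619228357362319 0.6411190420095343
```

View pics/w34.png

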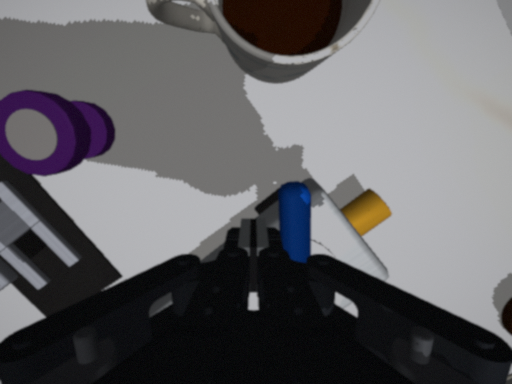

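```bash
python3 go.py 528.8 284.9 81.5 134.5
```

```text
[525.84 275.36  81.34] 143.50433129254264 tilt [ 0.  0. -1.]
(array([ 0.33,  0.94, -0.02]), np.float64(0.157))
```

>>> {"fn": "play_rows", "kwargs": {
  "motion": [
    [0,[0.1,0.3,0],0.05],
    [0,[0.2,0.6,0],0.1],
    [0,[0.3,0.85,0],0.14],
    [0,[0.33,0.95,0],0.157],
    [0,[0.33,0.95,0],0.157]
  ]
}}

```text
t: 58.82
tool_pos: [529.1, 284.4, 81.3]
orientation: [1.217, 2.896, -0.0]
force: [-1.0, -0.8, 0.5]
opening: -0.2
```

```bash
python3 lev.py w35
```

```text
[529.03 284.41  81.27] 134.40724691291257 [-1.08 -0.76 -0.43]
1963 [533.06 309.03] dir deg 138.5484995594452 from axis 137.70363209261325 valve rad 0.77931569864338 0.7940614176825815
```

Valve ≈ 0.785. Back off from the lever (tool −y), rise and check.

>>> {"fn": "play_rows", "kwargs": {
  "motion": [
    [0,[0,-0.8,0],0],
    [0,[0,-2,0],0],
    [0,[0,-3,-1],0],
    [0,[0,-3,-5],0],
    [0,[0,-3,-9],0]
  ]
}}

```text
t: 59.6
tool_pos: [507.0, 263.0, 173.0]
orientation: [1.219, 2.895, -0.0]
force: [0.6, 0.1, 0.1]
opening: -0.4
```

```bash
python3 go.py 450 -150 240 90
```

```text
[507.   262.99 173.03] 134.3515223407816 tilt [ 0. -0. -1.]
(array([-25.55, -32.95,  -6.7 ]), np.float64(0.774))
```

>>> {"fn": "play_rows", "kwargs": {
  "motion": [
    [0,[-1,-1.3,-2],0],
    [0,[-4,-5.2,-5],0.1],
    [0,[-7.5,-9.7,-6.5],0.2],
    [0,[-11,-14.2,-6.5],0.3],
    [0,[-14.5,-18.7,-6.5],0.4]
  ]
}}

```text
t: 60.22
tool_pos: [474.4, 27.4, 237.3]
orientation: [1.773, 2.591, 0.0]
force: [1.2, -0.4, -0.8]
opening: 0.1
```

>>> {"fn": "play_rows", "kwargs": {
  "motion": [
    [0,[-3,-3,0],0],
    [0,[-6,-6,0],0],
    [0,[-8,-8,0],0],
    [0,[-9,-9,0],0],
    [0,[-9,-9,0],0]
  ]
}}

```text
t: 60.85
tool_pos: [424.1, -87.7, 236.6]
orientation: [1.771, 2.594, -0.0]
force: [-0.7, 1.0, 0.6]
opening: 0.0
```

```bash
python3 - <<'E'
from h import *
f=snap("side","s36.png",scale=1.5)
f=snap("top","t36.png",scale=1.5)
W=cloud(f);hsv=cv2.cvtColor(f["image"],cv2.COLOR_RGB2HSV)
m=(hsv[...,0]>100)&(hsv[...,0]<130)&(hsv[...,1]>120)&(np.abs(W[...,2]-104)<5)&(np.hypot(W[...,0]-587.5,W[...,1]-259.5)<100)
P=W[m][:,:2];c=P.mean(0);d=np.linalg.svd(P-c,full_matrices=False)[2][0];print(len(P),c,np.degrees(np.arctan2(d[1],d[0])))
print(pose(),state()['force'])
E
```

```text
173 [563.97 279.96] 137.36877517393455
(array([424.69, -86.24, 236.54]), np.float64(1.9463983792471355), array([[-0.37,  0.93,  0.  ],
       [ 0.93,  0.37,  0.  ],
       [-0.  ,  0.  , -1.  ]])) [ 1.25 -0.21  0.88]
```

View pics/s36.png

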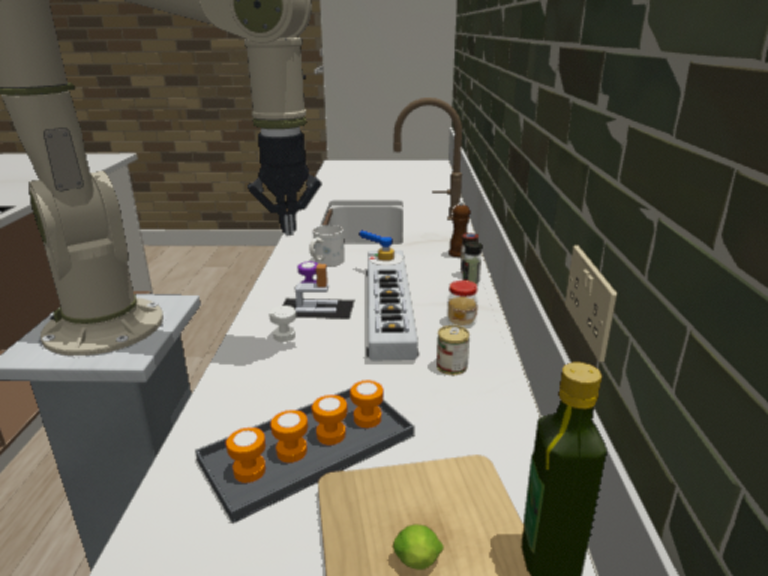

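View pics/t36.png

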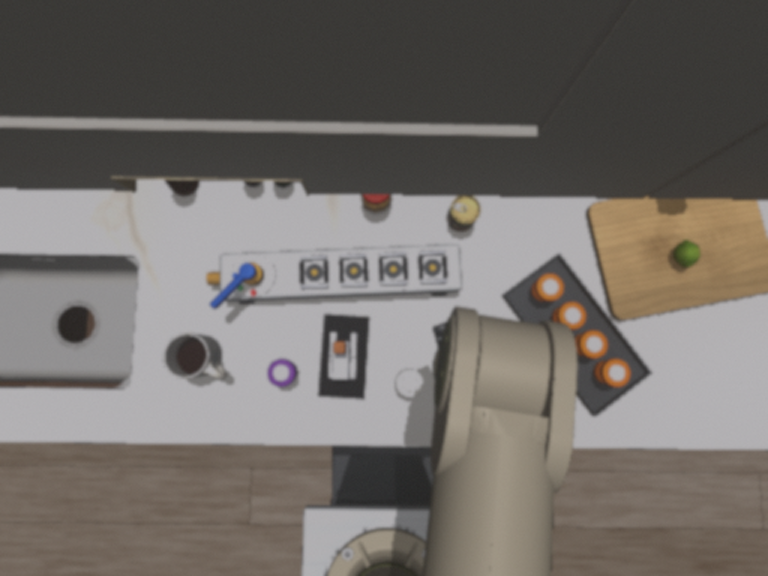

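>>> {"fn": "play_rows", "kwargs": {
  "motion": [
    [0,[0,0,0],0],
    [0,[0,0,0],0],
    [0,[0,0,0],0],
    [0,[0,0,0],0],
    [0,[0,0,0],0]
  ]
}}

```text
t: 61.58
tool_pos: [424.3, -87.4, 236.3]
orientation: [-1.77, -2.596, -0.0]
force: [0.8, 0.4, 0.8]
opening: -0.1
```

```bash
python3 -c "
from station import *
print(close_job())"
```

```text
the job is handed in; nothing more can be done
None
```

The job is done and handed in at about 62 s; no verdict was reported.

I pushed the valve shut to its stop, where the force rose to about 11 N. I then pulled all four orange caps off with the puller and stood them in the tray. The tray had been knocked about 4 cm aside along its length, so I measured it again before placing the first cap. Last, I set the puller back on its mat and pushed the valve open to half way.

What the last checks showed:
- **Valve:** the wrist camera gave about 0.78–0.79 rad just before I backed off. The top camera gave about 0.80 rad afterwards. The target was 0.785.
- **Caps:** all four stand inside the tray walls.
- **Puller:** it stands upright, with the handle within about 3 mm of where I measured the mat's origin.
- **Bystanders:** the mug, honey jar, tin and the purple and white look-alikes appear unmoved in the final pictures.
- **Robot:** it was clear of everything when I handed in.

The wrist and top cameras disagreed by 1–2 mm on cap positions, and by about 5 mm across the tray's width. I lined up the puller using the wrist camera and took a position between the two readings for the tray. No check failed.

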